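# Load the centrifuge rotor in balance

### The arm

A 6-joint arm with a two-finger parallel gripper is mounted at the origin on the work surface. World frame = base frame: x ahead of the robot, y to its left, z up, the work surface at z = 0. Lengths are in m, angles in rad, forces in N, time in s.
With the tool pointing down it reaches from about 0.425 to 0.95 m from the base axis. Payload 3.5 kg.
Tool frame: the origin (TCP) lies between the finger pads; the fingertips stand 17 mm ahead of it and the grasp point (between the pads) lies 2 mm behind it; z points along the fingers, y is the direction in which the jaws open and shut (so a half turn about z gives the same grasp; the last joint's range is limited). The gripper opens to 85 mm and grips with 20 to 120 N. Pads are 22 mm wide; open, the fingers measure 114 mm over their backs; the gripper's body (76 mm by 85 mm) begins 54 mm behind the grasp point. The pads swing forward as they close: fully open they stand 13 mm farther back than shut.
Start: joints at [-1.476, 0.286, 1.577, -0, 1.279, -0.15], TCP at [0.164, -0.655, 0.248] pointing down, gripper open.
Joint ranges: [-2.77, 2.77], [-0.9, 2.22], [0.21, 2.48], [-1.53, 4.67], [0.24, 2.81], [-2.84, 2.84]. Speed limits (rad/s): [2.79, 2.79, 3.14, 3.14, 3.14, 3.14].

### API

Orientations are given as a unit quaternion [x, y, z, w].
In Python, from plant import ctrl gives the robot as it stands.
- The arm moves only by the tool carry_out, never from a script. Its argument "commands" is a list of rows, each an object with "delta_pos": the shift along the tool's x, y, z in m, a list of three; "delta_rot": the turn, a rotation vector about the tool's x, y, z in rad, a list of three; "claw": the opening in per cent of the stroke, from 0 (shut) to 100 (fully open). A call has 1 to 8 rows; each row is the pose to reach, as a shift and turn from the pose measured when the call began, along the tool's axes at that moment; what a row does not reach only later rows make up. A row lasts 1/12 s, in which the tool goes at most 41.7 mm and 7.16 degrees, less where a joint would pass 70% of its speed; a pose out of reach is approached as far as the arm can. A call with a gripper value outside its range is refused whole. The fingers move at their own pace and stop on an object; "force" is the grip in N (left out, the last holds). Time passes only in rows, so rows that repeat a pose let the fingers close. It gives the time, the measured TCP pose, the force and the opening at its end, in the units of the state.
- ctrl.get_state(): the state, without advancing time (a new reading comes with each control period).
- ctrl.read_camera(name): name is "side" or "top"; returns (picture, depth): 420x560x3 uint8, red, green, blue; 420x560 float32, m along the optical axis (not along the pixel's ray), 0 where there is no reading.
- ctrl.camera_info(name): a dict with "fx", "fy", "cx", "cy" (pixels), "rvec" (rotation vector, rad) and "tvec" (3), from world to camera coordinates, as OpenCV has them. Camera axes: x right, y down, z forward; pixel columns grow to the right and rows downward; lengths in m; the calibration is good to about 2 mm. A picture is of the moment at which its call begins. camera_info takes no time and is no camera call.
- ctrl.sign_off(): hands the job in, once; it reports no verdict.
The state is a dict: "time": time; "qpos": joint angles; "dq": joint speeds; "joint_efforts": joint torques, N m; "eef_pos": TCP position; "tcp_rot": TCP orientation; "contact_force": force on the tool from outside, world axes, zero at the start; "wrist_torque": the same for the moment, N m; "opening": opening from 0.0 (shut) to 1.0 (fully open).
Only numpy, scipy, OpenCV 4.12 (cv2) and the standard library are available. Lean on these libraries where they do the work, as an engineer would, in place of code of your own. Each camera call takes 0.05 s, during which the arm holds its last target.

### The job

Load the centrifuge rotor so that it balances: stand the spare wide jar in the bucket straight across the hub from the jar that is already loaded, lay the metal trim disc flat and centred on top of that spare jar's lid, and stand the two tall slim bottles in the two buckets between the jars, one on each side. Everything stands upright on the floor of its bucket and is set down rather than dropped; leave the loaded jar, the short bottle and the tube rack where they are.

Things in the scene. Friction and masses are not known exactly. Their poses are not given: they have to be found in the camera images.
- jar_loaded: Wide white round jar with a white lid, 60 mm in diameter, 95 mm tall, straight-sided with a flat top, about 260 g; it already stands, loose, in one bucket of the rotor, and stays there. The rotor under it: white round stand 304 mm in diameter, 8 mm thick; hub 68 mm in diameter, 38 mm high, knob up to 58 mm. Origin at the centre of its underside, z up. 
- jar_spare: Wide white jar identical to the loaded one (60 mm in diameter, 95 mm tall, straight-sided, flat lid, 180 to 340 g), standing loose on the bench: to go opposite the loaded jar. Origin at the centre of its underside, z up. 
- disc: Bare aluminium trim disc, a plain round slug 46 mm in diameter and 22 mm thick, about 110 g, lying flat and loose on the bench: to go on the spare jar's lid. Origin at the centre of its underside, z up. 
- bottle1: One of two identical tall slim white bottles: round body 50 mm in diameter up to 85 mm height, then a shoulder and a grey cap 36 mm in diameter, 118 mm tall in all, 140 to 260 g; stands loose on the bench. Origin at the centre of its underside, z up. 
- bottle2: One of two identical tall slim white bottles: round body 50 mm in diameter up to 85 mm height, then a shoulder and a grey cap 36 mm in diameter, 118 mm tall in all, 140 to 260 g; stands loose on the bench. Origin at the centre of its underside, z up. 
- bottle_short: Short slim white bottle, not part of the load: body 50 mm in diameter up to 42 mm height, then a shoulder and a grey cap 36 mm in diameter, 72 mm tall in all, about 120 g; stands loose on the bench among the others and stays there. Origin at the centre of its underside, z up. 
- bucket1: One of the three empty buckets of the rotor, fixed: round open steel cup, 88 mm outside, 80 mm inside diameter, 45 mm tall, origin at the centre of its underside, 8 mm above the bench; its floor is 14 mm and its rim 53 mm above the bench. The four buckets (the fourth holds the loaded jar) form a cross, each 100 mm from the hub; which numbered bucket lies where changes. 
- bucket2: One of the three empty buckets of the rotor, fixed: round open steel cup, 88 mm outside, 80 mm inside diameter, 45 mm tall, origin at the centre of its underside, 8 mm above the bench; its floor is 14 mm and its rim 53 mm above the bench. The four buckets (the fourth holds the loaded jar) form a cross, each 100 mm from the hub; which numbered bucket lies where changes. 
- bucket3: One of the three empty buckets of the rotor, fixed: round open steel cup, 88 mm outside, 80 mm inside diameter, 45 mm tall, origin at the centre of its underside, 8 mm above the bench; its floor is 14 mm and its rim 53 mm above the bench. The four buckets (the fourth holds the loaded jar) form a cross, each 100 mm from the hub; which numbered bucket lies where changes. 
- tube_rack: Grey rack of capped sample tubes, 70 mm (its x) by 130 mm (its y), 98 mm tall to the caps, 0.6 kg, loose on the bench beside the work, to be left alone. Origin at the centre of its underside, z up. 

How it is judged:
At the end, for the whole second after the job is handed in: Spare jar opposite the loaded jar (13 mm), tall bottles in the two side buckets (18 mm), all on the bucket floors (5 mm), upright (0.12 rad); disc flat on the spare jar's lid, centred to 12 mm; loaded jar and short bottle within 20 mm of their starts; all at rest and released (((horizontal distance between jar_spare and bucket1 below 0.013 m and z of jar_spare in the frame of bucket1 below 0.011 m) or (horizontal distance between jar_spare and bucket2 below 0.013 m and z of jar_spare in the frame of bucket2 below 0.011 m) or (horizontal distance between jar_spare and bucket3 below 0.013 m and z of jar_spare in the frame of bucket3 below 0.011 m)) and angle between each of jar_spare, bottle1, bottle2, disc's own z axis and vertical below 0.12 rad and ((horizontal distance between bottle1 and bucket1 below 0.018 m and z of bottle1 in the frame of bucket1 below 0.011 m) or (horizontal distance between bottle1 and bucket2 below 0.018 m and z of bottle1 in the frame of bucket2 below 0.011 m) or (horizontal distance between bottle1 and bucket3 below 0.018 m and z of bottle1 in the frame of bucket3 below 0.011 m)) and ((horizontal distance between bottle2 and bucket1 below 0.018 m and z of bottle2 in the frame of bucket1 below 0.011 m) or (horizontal distance between bottle2 and bucket2 below 0.018 m and z of bottle2 in the frame of bucket2 below 0.011 m) or (horizontal distance between bottle2 and bucket3 below 0.018 m and z of bottle2 in the frame of bucket3 below 0.011 m)) and horizontal distance between jar_spare and jar_loaded above 0.172 m and horizontal distance between disc and jar_spare below 0.012 m and z of disc in the frame of jar_spare between 0.091 and 0.099 m and distance of each of jar_loaded, bottle_short from where it was at the start of the episode below 0.02 m and linear speed of each of jar_spare, disc, bottle1, bottle2 below 0.02 m/s); the robot touches nothing.
It fails at once if a jar, bottle or the disc is dropped (falls free faster than 0.7 m/s) ((linear speed of jar_spare above 0.7 m/s and contact force between the fingers and jar_spare below 0.05 N) or (linear speed of bottle1 above 0.7 m/s and contact force between the fingers and bottle1 below 0.05 N) or (linear speed of bottle2 above 0.7 m/s and contact force between the fingers and bottle2 below 0.05 N) or (linear speed of disc above 0.7 m/s and contact force between the fingers and disc below 0.05 N)).
It fails at once if the loaded jar is displaced by over 20 mm or tipped (distance of jar_loaded from where it was at the start of the episode above 0.02 m or angle between jar_loaded's own z axis and vertical above 0.3 rad).
It fails at once if the short bottle is displaced by over 20 mm (distance of bottle_short from where it was at the start of the episode above 0.02 m).
It fails at once if the tube rack is displaced by over 20 mm (distance of tube_rack from where it was at the start of the episode above 0.02 m).
It also fails if it takes over 109 s, if anything falls off the work surface, if the arm or the gripper's body presses on something with over 40 N, if the wrist force passes 120 N, or if a joint passes its speed limit or range.

## Working session

There is one attempt and no reset: what is moved stays moved. The work goes in short steps, Python scripts to look and compute and a tool call to move; the robot and the scene stay as the last step left them, time stands still between calls to the robot, and variables do not carry over. Pictures are saved under pics/ and viewed, and the job is handed in when it is done.

Besides the shell and the picture viewer there is one more tool, called after "Call:" in YAML: its name, and indented under it one key for each argument. carry_out: Moves the arm, as the interface text tells. Its arguments: {"type":"object","properties":{"commands":{"type":"array"},"force":{"type":"number"}},"required":["commands"]}

```bash
ls; mkdir -p pics
python3 - <<'E'
from plant import ctrl
import cv2,numpy as np
s=ctrl.get_state()
for k in s: print(k,np.round(s[k],4))
for n in("top","side"):
    im,d=ctrl.read_camera(n); np.savez(f"{n}0.npz",im=im,d=d)
    cv2.imwrite(f"pics/{n}0.png",im[:,:,::-1]); 
    print(n,ctrl.camera_info(n))
E
```

```text
pics
time 0.0
qpos [-1.4760e+00  2.8720e-01  1.5782e+00  1.0000e-04  1.2786e+00 -1.5000e-01]
dq [ 0.0005 -0.0006 -0.0006  0.0015  0.001  -0.001 ]
joint_efforts [ 5.00000e-04 -4.05980e+01 -2.92625e+01 -0.00000e+00  6.00000e-03
  0.00000e+00]
eef_pos [ 0.1636 -0.6542  0.2469]
tcp_rot [ 9.925e-01  1.221e-01  1.000e-04 -1.200e-03]
contact_force [-1.746   0.0407 -0.1677]
wrist_torque [ 0.008   0.0427 -0.0158]
opening 0.9978
top {'fx': 426.3007646761515, 'fy': 426.3007646761515, 'cx': 284.42955870388346, 'cy': 217.981499707062, 'rvec': array([ 2.14704848, -2.10614513,  0.18719892]), 'tvec': array([0.06734033, 0.54349018, 0.86760759])}
side {'fx': 449.18541546600295, 'fy': 449.18541546600295, 'cx': 281.1238568564687, 'cy': 212.09448841943848, 'rvec': array([ 0.40430422, -2.73707621,  1.22385955]), 'tvec': array([0.52508759, 0.08935895, 1.11096818])}
```

View pics/top0.png

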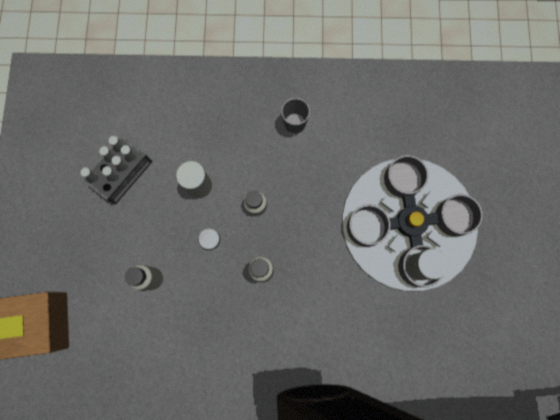

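View pics/side0.png

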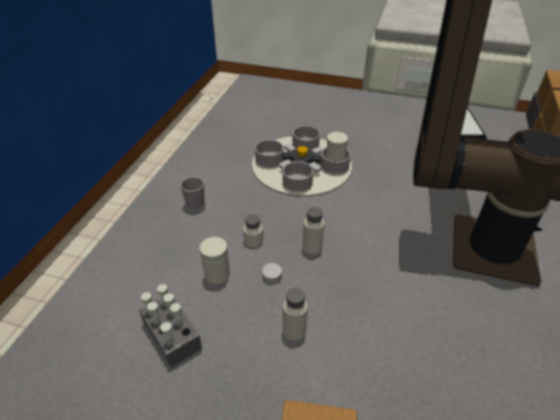

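The top view shows the rotor at (416,220), with the loaded jar in its lower bucket (425,265). The spare jar is at (190,175), the disc at (209,239), and the bottles at (138,277), (261,269) and (255,202). The tube rack is at (115,170), and there's an extra dark cup at (295,115). In the side view, the bottle at (253,232) is the short one. Next I'll measure positions by height.

```bash
cat > h.py <<'E'
import numpy as np,cv2
from plant import ctrl
def cam(n):
    i=ctrl.camera_info(n);K=np.array([[i['fx'],0,i['cx']],[0,i['fy'],i['cy']],[0,0,1]])
    R=cv2.Rodrigues(i['rvec'])[0];t=np.array(i['tvec']);return K,R,t
def cloud(n,d):
    K,R,t=cam(n);v,u=np.mgrid[:d.shape[0],:d.shape[1]]
    P=np.stack([(u-K[0,2])/K[0,0]*d,(v-K[1,2])/K[1,1]*d,d],-1)
    W=(P-t)@R; W[d==0]=np.nan; return W
def ray(n,uv,z):
    K,R,t=cam(n);c=-R.T@t;r=R.T@np.linalg.inv(K)@np.array([uv[0],uv[1],1.]);return c+r*(z-c[2])/r[2]
def proj(n,p):
    K,R,t=cam(n);q=K@(R@np.array(p)+t);return q[:2]/q[2]
E
python3 - <<'E'
from h import *
for n in("top","side"):
    f=np.load(f"{n}0.npz");W=cloud(n,f['d']);Z=W[...,2]
    K,R,t=cam(n);print(n,"campos",np.round(-R.T@t,3), "bench z",np.nanmedian(Z))
    for lo,hi in((.012,.03),(.045,.06),(.06,.08),(.08,.104),(.104,.13)):
        m=((Z>lo)&(Z<hi)).astype(np.uint8)
        k,l,s,c=cv2.connectedComponentsWithStats(m)
        for i in range(1,k):
            if s[i,4]<60: continue
            P=W[l==i]; 
            print(lo,hi,"px",np.round(c[i]),"n",s[i,4],"bbox",s[i,:4],"mean",np.round(P.mean(0),3),"mn",np.round(P.min(0),3),"mx",np.round(P.max(0),3))
E
```

```text
top campos [0.379 0.074 0.95 ] bench z 0.0009071665070722225
0.012 0.03 px [295. 112.] n 91 bbox [285 108  21  11] mean [0.798 0.059 0.021] mn [0.782 0.035 0.012] mx [0.805 0.081 0.03 ]
0.012 0.03 px [407. 175.] n 799 bbox [390 159  34  33] mean [ 0.652 -0.197  0.016] mn [ 0.615 -0.231  0.012] mx [ 0.686 -0.159  0.03 ]
0.012 0.03 px [393. 189.] n 102 bbox [384 170  22  38] mean [ 0.617 -0.163  0.021] mn [ 0.578 -0.188  0.012] mx [ 0.662 -0.145  0.03 ]
0.012 0.03 px [203. 191.] n 60 bbox [189 179  23  18] mean [0.604 0.261 0.022] mn [0.594 0.246 0.012] mx [0.635 0.291 0.03 ]
0.012 0.03 px [459. 214.] n 818 bbox [444 198  32  34] mean [ 0.564 -0.312  0.016] mn [ 0.526 -0.343  0.012] mx [ 0.6   -0.277  0.03 ]
0.012 0.03 px [368. 225.] n 910 bbox [351 208  35  35] mean [ 0.537 -0.109  0.016] mn [ 0.498 -0.144  0.012] mx [ 0.573 -0.07   0.03 ]
0.012 0.03 px [446. 230.] n 67 bbox [436 223  26  14] mean [ 0.527 -0.278  0.022] mn [ 0.515 -0.315  0.012] mx [ 0.542 -0.255  0.03 ]
0.012 0.03 px [209. 238.] n 349 bbox [199 228  21  21] mean [0.499 0.243 0.023] mn [0.477 0.221 0.013] mx [0.522 0.
[... 12348 characters left out ...]
 [-0.159 -1.647  0.104] mx [ 0.022 -1.078  0.127]
0.104 0.13 px [547. 114.] n 291 bbox [538  85  22  51] mean [-0.144 -0.522  0.117] mn [-0.168 -0.703  0.104] mx [-0.138 -0.417  0.13 ]
0.104 0.13 px [338. 138.] n 196 bbox [328 132  20  12] mean [ 0.444 -0.214  0.107] mn [ 0.416 -0.245  0.104] mx [ 0.473 -0.186  0.111]
0.104 0.13 px [505. 226.] n 533 bbox [481 204  59  33] mean [0.013 0.048 0.117] mn [-0.058 -0.012  0.104] mx [0.061 0.065 0.13 ]
0.104 0.13 px [315. 214.] n 181 bbox [307 207  16  15] mean [0.429 0.13  0.114] mn [0.412 0.108 0.104] mx [0.448 0.145 0.121]
0.104 0.13 px [296. 297.] n 280 bbox [287 288  18  20] mean [0.408 0.372 0.115] mn [0.392 0.351 0.104] mx [0.426 0.388 0.121]
```

Two-view measurements agree to about 2 mm, all in metres:

| Thing | x, y |
|---|---|
| Spare jar | .621, .275 |
| Disc | .498, .244 |
| Tall bottles | .430, .125 and .410, .368 |
| Jar target bucket | .643, -.190 |
| Side buckets | .531, -.103 and .557, -.302 |

I'll turn the tool to yaw 0, so that tool x, y, z are world x, -y, -z, and move into the area.

Call:
carry_out:
  commands:
    - {"delta_pos":[0.04,-0.017,0],"delta_rot":[0,0,0.1],"claw":100}
    - {"delta_pos":[0.08,-0.034,0],"delta_rot":[0,0,0.2],"claw":100}
    - {"delta_pos":[0.12,-0.05,0],"delta_rot":[0,0,0.244],"claw":100}
    - {"delta_pos":[0.16,-0.068,0],"delta_rot":[0,0,0.244],"claw":100}
    - {"delta_pos":[0.2,-0.085,0],"delta_rot":[0,0,0.244],"claw":100}
    - {"delta_pos":[0.24,-0.1,0],"delta_rot":[0,0,0.244],"claw":100}
    - {"delta_pos":[0.28,-0.12,0],"delta_rot":[0,0,0.244],"claw":100}
    - {"delta_pos":[0.32,-0.137,0],"delta_rot":[0,0,0.244],"claw":100}
  force: 50

```text
time: 0.77
eef_pos: [0.43, -0.4512, 0.2469]
tcp_rot: [1.0, 0.0, -0.0, -0.001]
contact_force: [0.8, -0.9, -0.3]
opening: 1.007
```

Call:
carry_out:
  commands:
    - {"delta_pos":[0.15,-0.295,0],"delta_rot":[0,0,0],"claw":100}
    - {"delta_pos":[0.15,-0.295,0],"delta_rot":[0,0,0],"claw":100}
    - {"delta_pos":[0.15,-0.295,0],"delta_rot":[0,0,0],"claw":100}
    - {"delta_pos":[0.15,-0.295,0],"delta_rot":[0,0,0],"claw":100}
    - {"delta_pos":[0.15,-0.295,0],"delta_rot":[0,0,0],"claw":100}
    - {"delta_pos":[0.15,-0.295,0],"delta_rot":[0,0,0],"claw":100}
    - {"delta_pos":[0.15,-0.295,0],"delta_rot":[0,0,0],"claw":100}
    - {"delta_pos":[0.15,-0.295,0],"delta_rot":[0,0,0],"claw":100}

```text
time: 1.43
eef_pos: [0.58, -0.154, 0.2472]
tcp_rot: [1.0, 0.0, -0.001, -0.002]
contact_force: [-0.3, 0.4, -0.0]
opening: 0.995
```

Call:
carry_out:
  commands:
    - {"delta_pos":[0.02,-0.31,0],"delta_rot":[0,0,0],"claw":100}
    - {"delta_pos":[0.02,-0.31,0],"delta_rot":[0,0,0],"claw":100}
    - {"delta_pos":[0.02,-0.31,0],"delta_rot":[0,0,0],"claw":100}
    - {"delta_pos":[0.02,-0.31,0],"delta_rot":[0,0,0],"claw":100}
    - {"delta_pos":[0.02,-0.31,0],"delta_rot":[0,0,0],"claw":100}
    - {"delta_pos":[0.02,-0.31,0],"delta_rot":[0,0,0],"claw":100}
    - {"delta_pos":[0.02,-0.31,0],"delta_rot":[0,0,0],"claw":100}
    - {"delta_pos":[0.02,-0.31,0],"delta_rot":[0,0,0],"claw":100}

```text
time: 2.1
eef_pos: [0.599, 0.1603, 0.2477]
tcp_rot: [1.0, 0.002, -0.001, -0.002]
contact_force: [-0.7, -0.3, 0.8]
opening: 1.0
```

Call:
carry_out:
  commands:
    - {"delta_pos":[0.01,-0.04,0],"delta_rot":[0,0,0],"claw":100}
    - {"delta_pos":[0.016,-0.08,0.0],"delta_rot":[0,0,0],"claw":100}
    - {"delta_pos":[0.022,-0.115,0],"delta_rot":[0,0,0],"claw":100}
    - {"delta_pos":[0.022,-0.115,0.04],"delta_rot":[0,0,0],"claw":100}
    - {"delta_pos":[0.022,-0.115,0.08],"delta_rot":[0,0,0],"claw":100}
    - {"delta_pos":[0.022,-0.115,0.11],"delta_rot":[0,0,0],"claw":100}
    - {"delta_pos":[0.022,-0.115,0.11],"delta_rot":[0,0,0],"claw":100}
    - {"delta_pos":[0.022,-0.115,0.11],"delta_rot":[0,0,0],"claw":100}

```text
time: 2.77
eef_pos: [0.6186, 0.2755, 0.1353]
tcp_rot: [1.0, 0.002, -0.004, -0.002]
contact_force: [1.1, 0.7, 0.2]
opening: 1.004
```

Run:
```python
from plant import ctrl
import cv2
for n in("top","side"):
    im,d=ctrl.read_camera(n); cv2.imwrite(f"pics/{n}1.png",im[:,:,::-1])
print(ctrl.get_state()['eef_pos'])
```

```text
[0.62176267 0.27606517 0.14069252]
```

View pics/side1.png

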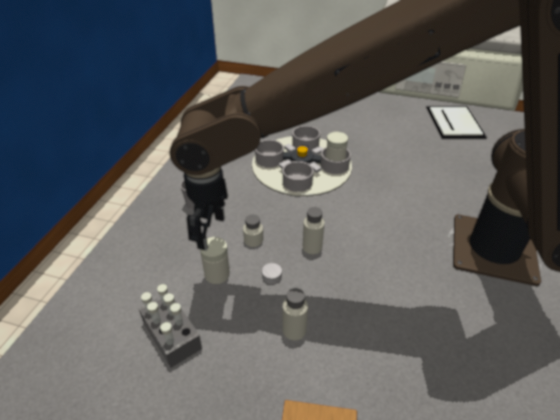

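The side view shows the open gripper right above the spare jar, with its fingers at (200,225) and the lid at (214,247). Descending and gripping.

Call:
carry_out:
  commands:
    - {"delta_pos":[0,0,0.035],"delta_rot":[0,0,0],"claw":100}
    - {"delta_pos":[0,0,0.066],"delta_rot":[0,0,0],"claw":100}
    - {"delta_pos":[0,0,0.066],"delta_rot":[0,0,0],"claw":100}
    - {"delta_pos":[0,0,0.066],"delta_rot":[0,0,0],"claw":60}
    - {"delta_pos":[0,0,0.066],"delta_rot":[0,0,0],"claw":50}
    - {"delta_pos":[0,0,0.066],"delta_rot":[0,0,0],"claw":50}
    - {"delta_pos":[0,0,0.066],"delta_rot":[0,0,0],"claw":50}
    - {"delta_pos":[0,0,0.066],"delta_rot":[0,0,0],"claw":50}
  force: 50

```text
time: 3.53
eef_pos: [0.6244, 0.2768, 0.079]
tcp_rot: [1.0, 0.002, 0.004, -0.003]
contact_force: [0.4, -2.2, 6.4]
opening: 0.685
```

Call:
carry_out:
  commands:
    - {"delta_pos":[0,0,0],"delta_rot":[0,0,0],"claw":50}
    - {"delta_pos":[0,0,0],"delta_rot":[0,0,0],"claw":50}
    - {"delta_pos":[0,0,-0.01],"delta_rot":[0,0,0],"claw":50}
    - {"delta_pos":[0,0,-0.03],"delta_rot":[0,0,0],"claw":50}

```text
time: 3.87
eef_pos: [0.6213, 0.276, 0.1055]
tcp_rot: [1.0, 0.002, -0.0, -0.003]
contact_force: [-0.5, 0.3, -1.8]
opening: 0.688
```

Call:
carry_out:
  commands:
    - {"delta_pos":[0,0,-0.03],"delta_rot":[0,0,0],"claw":50}
    - {"delta_pos":[0,0,-0.06],"delta_rot":[0,0,0],"claw":50}
    - {"delta_pos":[0,-0.0,-0.09],"delta_rot":[0,0,0],"claw":50}
    - {"delta_pos":[0,0.0,-0.12],"delta_rot":[0,0,0],"claw":50}
    - {"delta_pos":[0,0.02,-0.13],"delta_rot":[0,0,0],"claw":50}
    - {"delta_pos":[0,0.05,-0.13],"delta_rot":[0,0,0],"claw":50}
    - {"delta_pos":[0.003,0.08,-0.13],"delta_rot":[0,0,0],"claw":50}
    - {"delta_pos":[0.005,0.11,-0.13],"delta_rot":[0,0,0],"claw":50}

```text
time: 4.53
eef_pos: [0.6262, 0.1647, 0.2354]
tcp_rot: [1.0, 0.002, -0.0, -0.003]
contact_force: [0.8, 0.2, -1.6]
opening: 0.694
```

Call:
carry_out:
  commands:
    - {"delta_pos":[0.0,0.03,0],"delta_rot":[0,0,0],"claw":50}
    - {"delta_pos":[0.003,0.06,0],"delta_rot":[0,0,0],"claw":50}
    - {"delta_pos":[0.006,0.09,0],"delta_rot":[0,0,0],"claw":50}
    - {"delta_pos":[0.009,0.12,0],"delta_rot":[0,0,0],"claw":50}
    - {"delta_pos":[0.011,0.15,0],"delta_rot":[0,0,0],"claw":50}
    - {"delta_pos":[0.013,0.18,0],"delta_rot":[0,0,0],"claw":50}
    - {"delta_pos":[0.013,0.21,0],"delta_rot":[0,0,0],"claw":50}
    - {"delta_pos":[0.013,0.24,0],"delta_rot":[0,0,0],"claw":50}

```text
time: 5.2
eef_pos: [0.6398, -0.0763, 0.2341]
tcp_rot: [1.0, 0.002, -0.001, -0.003]
contact_force: [0.5, 0.0, -2.6]
opening: 0.69
```

Call:
carry_out:
  commands:
    - {"delta_pos":[0.0,0.03,0],"delta_rot":[0,0,0],"claw":50}
    - {"delta_pos":[0.002,0.06,0],"delta_rot":[0,0,0],"claw":50}
    - {"delta_pos":[0.003,0.09,0],"delta_rot":[0,0,0],"claw":50}
    - {"delta_pos":[0.003,0.114,0],"delta_rot":[0,0,0],"claw":50}
    - {"delta_pos":[0.003,0.114,0.03],"delta_rot":[0,0,0],"claw":50}
    - {"delta_pos":[0.003,0.114,0.06],"delta_rot":[0,0,0],"claw":50}
    - {"delta_pos":[0.003,0.114,0.075],"delta_rot":[0,0,0],"claw":50}
    - {"delta_pos":[0.003,0.114,0.075],"delta_rot":[0,0,0],"claw":50}

```text
time: 5.87
eef_pos: [0.64, -0.1883, 0.1523]
tcp_rot: [1.0, 0.002, -0.006, -0.005]
contact_force: [-0.0, 1.0, -3.7]
opening: 0.691
```

Run:
```python
from h import *
for n in("top","side"):
    im,d=ctrl.read_camera(n); cv2.imwrite(f"pics/{n}2.png",im[:,:,::-1]); np.savez(f"{n}2.npz",im=im,d=d)
    print(ctrl.get_state()['eef_pos'],proj(n,[.643,-.19,.16]))
```

```text
[ 0.64156965 -0.18871012  0.15538774] [423.98324732 158.955421  ]
[ 0.64310209 -0.18926769  0.15808085] [268.6230558  115.02095275]
```

View pics/side2.png

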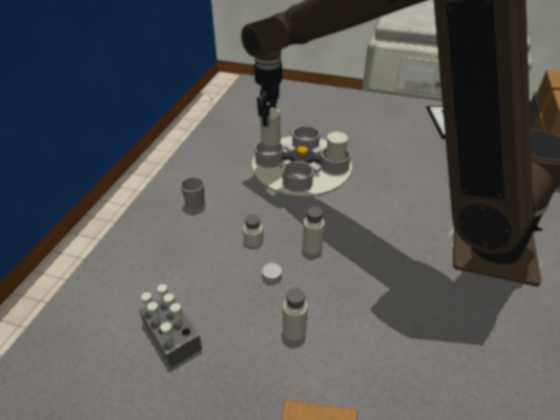

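View pics/top2.png

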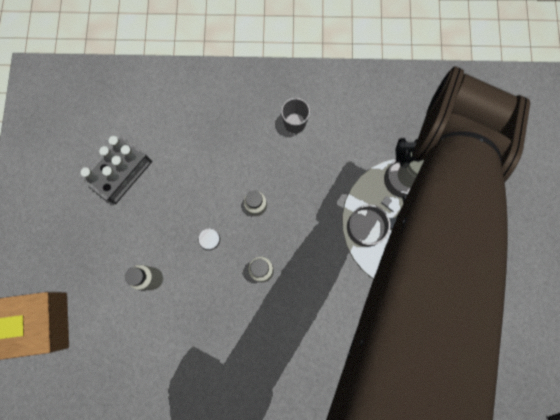

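The side view shows the jar hanging above the far-left bucket, with the jar at (271,125) and the bucket at (269,152). Checking its offset with depth.

Run:
```python
from h import *
f=np.load("side2.npz");W=cloud("side",f['d']);
sub=W[95:160,250:295].reshape(-1,3);im=f['im'][95:160,250:295].reshape(-1,3)
for lo,hi in((.085,.095),(.095,.105),(.105,.115),(.115,.125),(.125,.135)):
    m=(sub[:,2]>lo)&(sub[:,2]<hi)&(sub[:,0]>.55)&(sub[:,0]<.72)&(im.sum(1)>220)
    P=sub[m];print(lo,m.sum(),P.min(0).round(3),P.max(0).round(3))
    # fit circle r=.03
    from scipy.optimize import least_squares
    r=least_squares(lambda c:np.hypot(P[:,0]-c[0],P[:,1]-c[1])-.03,[.643,-.19],loss='soft_l1',f_scale=.002);print(r.x.round(4))
```

```text
0.085 55 [ 0.608 -0.189  0.085] [ 0.663 -0.156  0.095]
[ 0.6374 -0.1901]
0.095 60 [ 0.608 -0.19   0.095] [ 0.661 -0.156  0.105]
[ 0.6379 -0.1899]
0.105 56 [ 0.608 -0.191  0.105] [ 0.661 -0.157  0.115]
[ 0.6378 -0.1894]
0.115 60 [ 0.609 -0.19   0.115] [ 0.661 -0.157  0.125]
[ 0.6372 -0.1891]
0.125 58 [ 0.608 -0.191  0.125] [ 0.666 -0.157  0.135]
[ 0.6383 -0.1895]
```

Call:
carry_out:
  commands:
    - {"delta_pos":[0.003,0,0],"delta_rot":[0,0,0],"claw":50}
    - {"delta_pos":[0.003,0.0,0.015],"delta_rot":[0,0,0],"claw":50}
    - {"delta_pos":[0.003,0.0,0.03],"delta_rot":[0,0,0],"claw":50}
    - {"delta_pos":[0.003,0.0,0.045],"delta_rot":[0,0,0],"claw":50}
    - {"delta_pos":[0.003,0.0,0.057],"delta_rot":[0,0,0],"claw":50}
    - {"delta_pos":[0.003,0,0.057],"delta_rot":[0,0,0],"claw":50}
    - {"delta_pos":[0.003,0,0.057],"delta_rot":[0,0,0],"claw":50}

```text
time: 6.55
eef_pos: [0.6448, -0.1883, 0.0987]
tcp_rot: [1.0, 0.003, -0.003, -0.004]
contact_force: [0.4, 0.3, -1.6]
opening: 0.694
```

Run:
```python
from h import *
for i in range(3):
    im,d=ctrl.read_camera("side");s=ctrl.get_state();print(s['eef_pos'].round(4) if hasattr(s['eef_pos'],'round') else s['eef_pos'],s['contact_force'])
```

```text
[ 0.6457 -0.1888  0.1002] [ 0.19864914  0.55975849 -1.76657004]
[ 0.6463 -0.1891  0.1014] [ 1.06939667 -0.95200535 -1.81383447]
[ 0.6466 -0.1892  0.1019] [-0.00386652  0.10125807 -1.77423057]
```

Call:
carry_out:
  commands:
    - {"delta_pos":[0,0,0.004],"delta_rot":[0,0,0],"claw":50}
    - {"delta_pos":[0,0,0.008],"delta_rot":[0,0,0],"claw":50}
    - {"delta_pos":[0,0,0.01],"delta_rot":[0,0,0],"claw":50}
    - {"delta_pos":[0,0,0.01],"delta_rot":[0,0,0],"claw":50}
    - {"delta_pos":[0,0,0.01],"delta_rot":[0,0,0],"claw":50}

```text
time: 7.12
eef_pos: [0.6471, -0.1895, 0.0931]
tcp_rot: [1.0, 0.003, 0.0, -0.003]
contact_force: [-0.9, -0.1, 2.8]
opening: 0.69
```

Call:
carry_out:
  commands:
    - {"delta_pos":[0,0,0.002],"delta_rot":[0,0,0],"claw":50}
    - {"delta_pos":[0,0,0.002],"delta_rot":[0,0,0],"claw":50}
    - {"delta_pos":[0,0,0.002],"delta_rot":[0,0,0],"claw":50}

```text
time: 7.37
eef_pos: [0.6476, -0.1895, 0.0931]
tcp_rot: [1.0, 0.003, 0.001, -0.003]
contact_force: [-2.4, -0.1, 6.4]
opening: 0.69
```

Contact: the force reads +6 N at z .093. Releasing and lifting.

Call:
carry_out:
  commands:
    - {"delta_pos":[0,0,0],"delta_rot":[0,0,0],"claw":75}
    - {"delta_pos":[0,0,0],"delta_rot":[0,0,0],"claw":85}
    - {"delta_pos":[0,0,0],"delta_rot":[0,0,0],"claw":95}
    - {"delta_pos":[0,0,0],"delta_rot":[0,0,0],"claw":95}
    - {"delta_pos":[0,0,-0.02],"delta_rot":[0,0,0],"claw":95}
    - {"delta_pos":[0,0,-0.05],"delta_rot":[0,0,0],"claw":95}
    - {"delta_pos":[0,0,-0.09],"delta_rot":[0,0,0],"claw":95}
    - {"delta_pos":[0,0,-0.13],"delta_rot":[0,0,0],"claw":95}

```text
time: 8.03
eef_pos: [0.6465, -0.1898, 0.2225]
tcp_rot: [1.0, 0.003, -0.001, -0.003]
contact_force: [0.8, -0.6, -0.0]
opening: 0.949
```

```bash
cat > look.py <<'E'
from h import *
import sys
from scipy.optimize import least_squares
tag=sys.argv[1]
for n in("top","side"):
    im,d=ctrl.read_camera(n); cv2.imwrite(f"pics/{n}{tag}.png",im[:,:,::-1]); np.savez(f"{n}{tag}.npz",im=im,d=d)
    W=cloud(n,d);Z=W[...,2]
    for lo,hi in((.062,.078),(.08,.1),(.104,.138)):
        k,l,s,c=cv2.connectedComponentsWithStats(((Z>lo)&(Z<hi)&(W[...,0]>.3)&(W[...,0]<.72)&(np.abs(W[...,1])<.4)).astype(np.uint8))
        for i in range(1,k):
            if s[i,4]>60:
                P=W[l==i];print(n,lo,"px",c[i].round(),s[i,4],"mid",((P.min(0)+P.max(0))/2).round(3),"mn",P.min(0).round(3),"mx",P.max(0).round(3))
st=ctrl.get_state();print(np.round(st['eef_pos'],4),np.round(st['contact_force'],1),round(st['time'],2))
E
python3 look.py 3
```

```text
top 0.062 px [403. 178.] 67 mid [ 0.638 -0.181  0.07 ] mn [ 0.617 -0.201  0.062] mx [ 0.659 -0.161  0.078]
top 0.062 px [254. 198.] 230 mid [0.579 0.143 0.069] mn [0.562 0.126 0.062] mx [0.597 0.16  0.077]
top 0.08 px [406. 176.] 97 mid [ 0.639 -0.182  0.09 ] mn [ 0.616 -0.204  0.08 ] mx [ 0.662 -0.161  0.1  ]
top 0.08 px [261. 269.] 211 mid [0.432 0.125 0.09 ] mn [0.408 0.101 0.08 ] mx [0.457 0.149 0.1  ]
top 0.08 px [144. 277.] 213 mid [0.411 0.363 0.09 ] mn [0.387 0.343 0.08 ] mx [0.436 0.384 0.099]
top 0.104 px [415. 165.] 599 mid [ 0.646 -0.189  0.109] mn [ 0.617 -0.217  0.104] mx [ 0.675 -0.161  0.114]
top 0.104 px [259. 267.] 267 mid [0.432 0.124 0.114] mn [0.414 0.107 0.105] mx [0.45  0.141 0.123]
top 0.104 px [134. 276.] 302 mid [0.411 0.367 0.114] mn [0.394 0.35  0.104] mx [0.428 0.384 0.123]
side 0.062 px [269. 146.] 93 mid [ 0.643 -0.175  0.07 ] mn [ 0.614 -0.192  0.062] mx [ 0.672 -0.158  0.078]
side 0.062 px [336. 152.] 89 mid [ 0.443 -0.199  0.07 ] mn [ 0.415 -0.214  0.062] mx [ 0.471 -0.184  0.078]
side 0.062 px [252. 220.] 145 mid [0.577 0.145 0.068] mn [0.56  0.127 
[... 405 characters left out ...]
0.22   0.08 ] mx [ 0.474 -0.184  0.1  ]
side 0.08 px [314. 225.] 179 mid [0.43 0.13 0.09] mn [0.405 0.109 0.08 ] mx [0.454 0.152 0.1  ]
side 0.08 px [295. 310.] 254 mid [0.409 0.374 0.09 ] mn [0.385 0.353 0.08 ] mx [0.433 0.395 0.1  ]
side 0.104 px [269. 131.] 188 mid [ 0.645 -0.19   0.108] mn [ 0.615 -0.221  0.104] mx [ 0.674 -0.16   0.111]
side 0.104 px [338. 138.] 192 mid [ 0.444 -0.214  0.108] mn [ 0.416 -0.245  0.104] mx [ 0.473 -0.183  0.111]
side 0.104 px [315. 214.] 183 mid [0.43  0.127 0.112] mn [0.412 0.109 0.105] mx [0.447 0.146 0.12 ]
side 0.104 px [296. 297.] 282 mid [0.409 0.368 0.112] mn [0.391 0.35  0.104] mx [0.426 0.387 0.119]
[ 0.6514 -0.1919  0.2332] [ 0.7 -0.7  1.2] 8.13
```

View pics/side3.png

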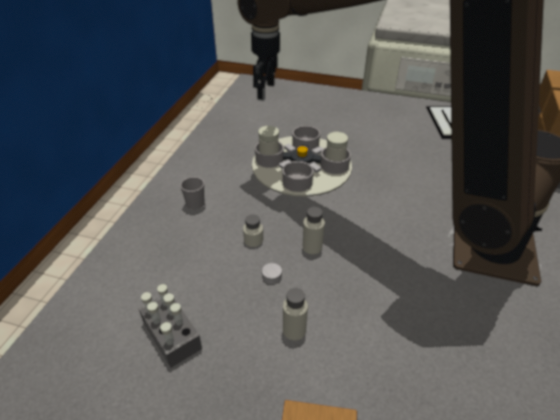

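The jar stands upright at (.6455,-.1895), about 2.5 mm from its bucket's centre, with its lid at .109. In the side view it is at (269,140) in the far-left bucket. Next is bottle A at (.430,.125).

Call:
carry_out:
  commands:
    - {"delta_pos":[-0.17,-0.25,0],"delta_rot":[0,0,0],"claw":95}
    - {"delta_pos":[-0.17,-0.25,0],"delta_rot":[0,0,0],"claw":95}
    - {"delta_pos":[-0.17,-0.25,0],"delta_rot":[0,0,0],"claw":95}
    - {"delta_pos":[-0.17,-0.25,0],"delta_rot":[0,0,0],"claw":95}
    - {"delta_pos":[-0.17,-0.25,0],"delta_rot":[0,0,0],"claw":95}
    - {"delta_pos":[-0.17,-0.25,0],"delta_rot":[0,0,0],"claw":95}
    - {"delta_pos":[-0.17,-0.25,0],"delta_rot":[0,0,0],"claw":95}
    - {"delta_pos":[-0.17,-0.25,0],"delta_rot":[0,0,0],"claw":95}

```text
time: 8.8
eef_pos: [0.4764, 0.0611, 0.229]
tcp_rot: [1.0, 0.005, 0.007, -0.0]
contact_force: [0.4, 0.8, -0.3]
opening: 0.948
```

Call:
carry_out:
  commands:
    - {"delta_pos":[-0.02,-0.03,0],"delta_rot":[0,0,0],"claw":95}
    - {"delta_pos":[-0.046,-0.064,0],"delta_rot":[0,0,0],"claw":95}
    - {"delta_pos":[-0.046,-0.064,0],"delta_rot":[0,0,0],"claw":95}
    - {"delta_pos":[-0.046,-0.064,0.03],"delta_rot":[0,0,0],"claw":95}
    - {"delta_pos":[-0.046,-0.064,0.06],"delta_rot":[0,0,0],"claw":95}
    - {"delta_pos":[-0.046,-0.064,0.06],"delta_rot":[0,0,0],"claw":95}
    - {"delta_pos":[-0.046,-0.064,0.06],"delta_rot":[0,0,0],"claw":95}
    - {"delta_pos":[-0.046,-0.064,0.06],"delta_rot":[0,0,0],"claw":95}

```text
time: 9.47
eef_pos: [0.4315, 0.1244, 0.1694]
tcp_rot: [1.0, 0.005, 0.007, -0.0]
contact_force: [0.2, 0.3, 0.1]
opening: 0.951
```

```bash
python3 look.py 4|tail -1; python3 -c "
from plant import ctrl;print(ctrl.get_state()['tcp_rot'])"
```

```text
[0.4322 0.1244 0.1703] [-0.4  0.2  0.9] 9.57
[ 9.99951898e-01  4.57633407e-03  8.67443611e-03 -1.17830616e-04]
```

View pics/side4.png

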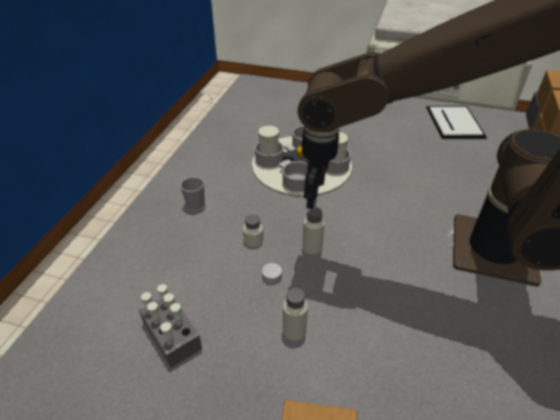

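Call:
carry_out:
  commands:
    - {"delta_pos":[-0.002,0,0.03],"delta_rot":[0,-0.017,0],"claw":95}
    - {"delta_pos":[-0.002,0,0.06],"delta_rot":[0,-0.017,0],"claw":95}
    - {"delta_pos":[-0.002,0,0.085],"delta_rot":[0,-0.017,0],"claw":95}
    - {"delta_pos":[-0.002,0,0.1],"delta_rot":[0,-0.017,0],"claw":95}
    - {"delta_pos":[-0.002,0,0.1],"delta_rot":[0,-0.017,0],"claw":95}
    - {"delta_pos":[-0.002,0,0.1],"delta_rot":[0,-0.017,0],"claw":95}

```text
time: 10.07
eef_pos: [0.4326, 0.1243, 0.071]
tcp_rot: [1.0, 0.004, 0.0, -0.0]
contact_force: [1.0, -0.1, 0.0]
opening: 0.948
```

Call:
carry_out:
  commands:
    - {"delta_pos":[0,0,0],"delta_rot":[0,0,0],"claw":60}
    - {"delta_pos":[0,0,0],"delta_rot":[0,0,0],"claw":40}
    - {"delta_pos":[0,0,0],"delta_rot":[0,0,0],"claw":40}
    - {"delta_pos":[0,0,0],"delta_rot":[0,0,0],"claw":40}
    - {"delta_pos":[0,0,0],"delta_rot":[0,0,0],"claw":40}
    - {"delta_pos":[0,0,0],"delta_rot":[0,0,0],"claw":40}
    - {"delta_pos":[0,0,0],"delta_rot":[0,0,0],"claw":40}
  force: 50

```text
time: 10.65
eef_pos: [0.4344, 0.1243, 0.0734]
tcp_rot: [1.0, 0.004, 0.002, -0.0]
contact_force: [-1.6, -1.2, 5.6]
opening: 0.569
```

Call:
carry_out:
  commands:
    - {"delta_pos":[0,0,-0.015],"delta_rot":[0,0,0],"claw":40}
    - {"delta_pos":[0,0,-0.04],"delta_rot":[0,0,0],"claw":40}
    - {"delta_pos":[0,0,-0.07],"delta_rot":[0,0,0],"claw":40}
    - {"delta_pos":[0,0,-0.1],"delta_rot":[0,0,0],"claw":40}
    - {"delta_pos":[0,0,-0.13],"delta_rot":[0,0,0],"claw":40}
    - {"delta_pos":[0.005,0.02,-0.16],"delta_rot":[0,0,0],"claw":40}
    - {"delta_pos":[0.013,0.045,-0.165],"delta_rot":[0,0,0],"claw":40}
    - {"delta_pos":[0.022,0.075,-0.165],"delta_rot":[0,0,0],"claw":40}

```text
time: 11.32
eef_pos: [0.4579, 0.0494, 0.2428]
tcp_rot: [1.0, 0.006, 0.007, 0.0]
contact_force: [0.4, 0.5, -2.0]
opening: 0.57
```

Call:
carry_out:
  commands:
    - {"delta_pos":[0.009,0.03,0],"delta_rot":[0,0,0],"claw":40}
    - {"delta_pos":[0.018,0.06,0],"delta_rot":[0,0,0],"claw":40}
    - {"delta_pos":[0.027,0.09,0],"delta_rot":[0,0,0],"claw":40}
    - {"delta_pos":[0.036,0.12,0],"delta_rot":[0,0,0],"claw":40}
    - {"delta_pos":[0.045,0.15,0],"delta_rot":[0,0,0],"claw":40}
    - {"delta_pos":[0.054,0.18,0],"delta_rot":[0,0,0],"claw":40}
    - {"delta_pos":[0.063,0.21,0],"delta_rot":[0,0,0],"claw":40}
    - {"delta_pos":[0.072,0.24,0],"delta_rot":[0,0,0],"claw":40}

```text
time: 11.98
eef_pos: [0.5327, -0.1911, 0.2441]
tcp_rot: [1.0, 0.006, 0.007, 0.0]
contact_force: [0.6, 0.1, -2.3]
opening: 0.571
```

Call:
carry_out:
  commands:
    - {"delta_pos":[0.008,0.03,0],"delta_rot":[0,-0.005,0],"claw":40}
    - {"delta_pos":[0.016,0.06,0],"delta_rot":[0,-0.01,0],"claw":40}
    - {"delta_pos":[0.024,0.09,0],"delta_rot":[0,-0.015,0],"claw":40}
    - {"delta_pos":[0.026,0.111,0],"delta_rot":[0,-0.015,0],"claw":40}
    - {"delta_pos":[0.026,0.111,0.025],"delta_rot":[0,-0.015,0],"claw":40}
    - {"delta_pos":[0.026,0.111,0.05],"delta_rot":[0,-0.015,0],"claw":40}
    - {"delta_pos":[0.026,0.111,0.075],"delta_rot":[0,-0.015,0],"claw":40}
    - {"delta_pos":[0.026,0.111,0.075],"delta_rot":[0,-0.015,0],"claw":40}

```text
time: 12.65
eef_pos: [0.5577, -0.2997, 0.1628]
tcp_rot: [1.0, 0.006, -0.006, -0.003]
contact_force: [-0.7, 1.2, -2.9]
opening: 0.568
```

```bash
cat > fit.py <<'E'
from h import *
import sys
from scipy.optimize import least_squares
tag,cx,cy,r,z0,z1=sys.argv[1],*map(float,sys.argv[2:])
for n in("top","side"):
    im,d=ctrl.read_camera(n); cv2.imwrite(f"pics/{n}{tag}.png",im[:,:,::-1]);W=cloud(n,d)
    for lo in np.arange(z0,z1,.01):
        m=(W[...,2]>lo)&(W[...,2]<lo+.01)&(np.hypot(W[...,0]-cx,W[...,1]-cy)<r+.012)&(im.astype(int).sum(2)>220)
        P=W[m]
        if len(P)<25: continue
        q=least_squares(lambda c:np.hypot(P[:,0]-c[0],P[:,1]-c[1])-r,[cx,cy],loss='soft_l1',f_scale=.002)
        print(n,round(lo,3),len(P),q.x.round(4))
st=ctrl.get_state();print(np.round(st['eef_pos'],4),np.round(st['tcp_rot'],4),np.round(st['contact_force'],1),round(st['time'],2))
E
python3 fit.py 5 .557 -.302 .025 .08 .16
```

```text
side 0.09 37 [ 0.5538 -0.3003]
side 0.1 46 [ 0.5532 -0.2994]
side 0.11 45 [ 0.5539 -0.2995]
side 0.12 51 [ 0.5541 -0.2988]
side 0.13 52 [ 0.5547 -0.2992]
side 0.14 42 [ 0.5545 -0.2993]
side 0.15 33 [ 0.5551 -0.2978]
[ 0.5603 -0.3013  0.1686] [ 1.0e+00  5.8e-03 -1.9e-03 -7.0e-04] [ 0.5  0.4 -0.8] 12.75
```

View pics/side5.png

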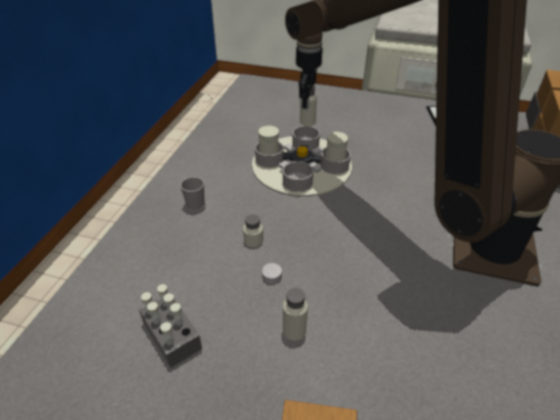

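The bottle hangs over the far bucket at (308,105) px and is vertical to within about 1 mm per 60 mm, with a 2–3 mm offset. Lowering it.

Call:
carry_out:
  commands:
    - {"delta_pos":[0.002,0.002,0.02],"delta_rot":[0,0,0],"claw":40}
    - {"delta_pos":[0.002,0.002,0.04],"delta_rot":[0,0,0],"claw":40}
    - {"delta_pos":[0.002,0.002,0.055],"delta_rot":[0,0,0],"claw":40}
    - {"delta_pos":[0.002,0.002,0.068],"delta_rot":[0,0,0],"claw":40}
    - {"delta_pos":[0.002,0.002,0.07],"delta_rot":[0,0,0],"claw":40}
    - {"delta_pos":[0.002,0.002,0.07],"delta_rot":[0,0,0],"claw":40}
    - {"delta_pos":[0.002,0.002,0.07],"delta_rot":[0,0,0],"claw":40}

```text
time: 13.33
eef_pos: [0.563, -0.3038, 0.1004]
tcp_rot: [1.0, 0.006, -0.001, 0.0]
contact_force: [0.1, -0.5, -1.4]
opening: 0.566
```

Call:
carry_out:
  commands:
    - {"delta_pos":[0,0,0],"delta_rot":[0,0,0],"claw":40}
    - {"delta_pos":[0,0,0.003],"delta_rot":[0,0,0],"claw":40}
    - {"delta_pos":[0,0,0.006],"delta_rot":[0,0,0],"claw":40}
    - {"delta_pos":[0,0,0.006],"delta_rot":[0,0,0],"claw":40}

```text
time: 13.67
eef_pos: [0.5628, -0.3037, 0.0941]
tcp_rot: [1.0, 0.006, -0.001, 0.0]
contact_force: [-0.3, -0.6, -2.7]
opening: 0.567
```

Call:
carry_out:
  commands:
    - {"delta_pos":[0,0,0.003],"delta_rot":[0,0,0],"claw":40}
    - {"delta_pos":[0,0,0.006],"delta_rot":[0,0,0],"claw":40}
    - {"delta_pos":[0,0,0.006],"delta_rot":[0,0,0],"claw":40}
    - {"delta_pos":[0,0,0.006],"delta_rot":[0,0,0],"claw":40}

```text
time: 14.0
eef_pos: [0.5627, -0.3036, 0.0878]
tcp_rot: [1.0, 0.006, -0.001, -0.0]
contact_force: [0.0, 0.3, -1.2]
opening: 0.57
```

Call:
carry_out:
  commands:
    - {"delta_pos":[0,0,0.001],"delta_rot":[0,0,0],"claw":40}
    - {"delta_pos":[0,0,0.001],"delta_rot":[0,0,0],"claw":40}

```text
time: 14.17
eef_pos: [0.5629, -0.3037, 0.0875]
tcp_rot: [1.0, 0.006, -0.001, -0.0]
contact_force: [-1.6, 0.9, 2.3]
opening: 0.567
```

Call:
carry_out:
  commands:
    - {"delta_pos":[0,0,0.001],"delta_rot":[0,0,0],"claw":63}
    - {"delta_pos":[0,0,0],"delta_rot":[0,0,0],"claw":75}
    - {"delta_pos":[0,0,0],"delta_rot":[0,0,0],"claw":90}
    - {"delta_pos":[0,0,0],"delta_rot":[0,0,0],"claw":95}
    - {"delta_pos":[0,0,-0.02],"delta_rot":[0,0,0],"claw":95}
    - {"delta_pos":[0,0,-0.06],"delta_rot":[0,0,0],"claw":95}
    - {"delta_pos":[0,0,-0.1],"delta_rot":[0,0,0],"claw":95}
    - {"delta_pos":[0,0,-0.14],"delta_rot":[0,0,0],"claw":95}

```text
time: 14.83
eef_pos: [0.5628, -0.3034, 0.2284]
tcp_rot: [1.0, 0.006, -0.002, -0.001]
contact_force: [1.0, -0.7, 0.2]
opening: 0.949
```

```bash
python3 look.py 6 | grep -v "0.062"; python3 -c "
from plant import ctrl;print(ctrl.get_state()['tcp_rot'])"
```

```text
top 0.08 px [406. 176.] 90 mid [ 0.637 -0.182  0.09 ] mn [ 0.617 -0.203  0.08 ] mx [ 0.658 -0.161  0.1  ]
top 0.08 px [462. 213.] 121 mid [ 0.558 -0.293  0.09 ] mn [ 0.536 -0.309  0.08 ] mx [ 0.58  -0.278  0.1  ]
top 0.08 px [418. 267.] 74 mid [ 0.444 -0.199  0.09 ] mn [ 0.418 -0.212  0.08 ] mx [ 0.471 -0.186  0.1  ]
top 0.08 px [144. 277.] 212 mid [0.411 0.364 0.09 ] mn [0.387 0.343 0.08 ] mx [0.436 0.385 0.1  ]
top 0.104 px [416. 165.] 660 mid [ 0.646 -0.19   0.109] mn [ 0.617 -0.219  0.104] mx [ 0.675 -0.16   0.115]
top 0.104 px [475. 207.] 393 mid [ 0.559 -0.3    0.12 ] mn [ 0.539 -0.319  0.104] mx [ 0.578 -0.281  0.137]
top 0.104 px [433. 263.] 734 mid [ 0.447 -0.215  0.109] mn [ 0.418 -0.245  0.104] mx [ 0.477 -0.186  0.114]
top 0.104 px [135. 276.] 305 mid [0.41  0.367 0.113] mn [0.393 0.35  0.104] mx [0.428 0.384 0.123]
side 0.08 px [307. 124.] 106 mid [ 0.558 -0.294  0.09 ] mn [ 0.533 -0.313  0.08 ] mx [ 0.583 -0.275  0.1  ]
side 0.08 px [269. 140.] 108 mid [ 0.642 -0.174  0.09 ] mn [ 0.614 -0.19   0.08 ] mx [ 0.671 -0.158  0.1  ]
side 0.08 px [336. 147.] 118 mid [ 0.444 -0.2    0.09 ] mn [ 0.415 -0.217  0.08 ] mx [ 0.473 -0.183  0.1  ]
side 0.08 px [295. 309.] 250 mid [0.409 0.372 0.09 ] mn [0.385 0.35  0.08 ] mx [0.433 0.393 0.1  ]
side 0.104 px [307. 114.] 139 mid [ 0.558 -0.3    0.119] mn [ 0.54  -0.317  0.104] mx [ 0.576 -0.283  0.134]
side 0.104 px [268. 132.] 187 mid [ 0.643 -0.19   0.108] mn [ 0.614 -0.222  0.104] mx [ 0.672 -0.158  0.111]
side 0.104 px [338. 138.] 203 mid [ 0.445 -0.216  0.108] mn [ 0.416 -0.249  0.104] mx [ 0.474 -0.183  0.111]
side 0.104 px [296. 297.] 280 mid [0.409 0.368 0.112] mn [0.391 0.35  0.104] mx [0.426 0.387 0.119]
[ 0.5668 -0.3063  0.2378] [ 0.5 -0.6  0.1] 14.93
[0.99995282 0.00588979 0.005782   0.00512275]
```

View pics/side6.png

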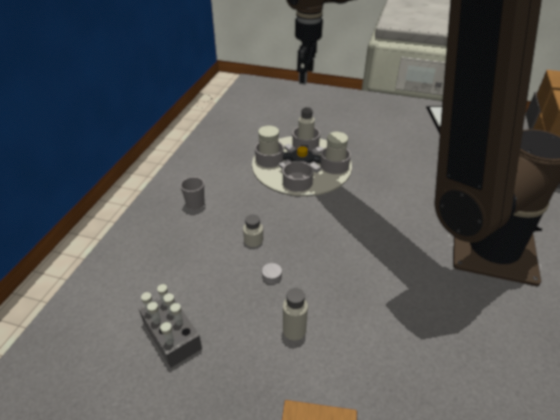

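The bottle stands upright at (.558,-.300), with its cap at (307,113) px. Heading to bottle B.

Call:
carry_out:
  commands:
    - {"delta_pos":[-0.075,-0.32,0],"delta_rot":[0,0,0],"claw":95}
    - {"delta_pos":[-0.075,-0.32,0],"delta_rot":[0,0,0],"claw":95}
    - {"delta_pos":[-0.075,-0.32,0],"delta_rot":[0,0,0],"claw":95}
    - {"delta_pos":[-0.075,-0.32,0],"delta_rot":[0,0,0],"claw":95}
    - {"delta_pos":[-0.075,-0.32,0],"delta_rot":[0,0,0],"claw":95}
    - {"delta_pos":[-0.075,-0.32,0],"delta_rot":[0,0,0],"claw":95}
    - {"delta_pos":[-0.075,-0.32,0],"delta_rot":[0,0,0],"claw":95}
    - {"delta_pos":[-0.075,-0.32,0],"delta_rot":[0,0,0],"claw":95}

```text
time: 15.6
eef_pos: [0.4868, 0.0152, 0.2333]
tcp_rot: [1.0, 0.006, 0.006, 0.005]
contact_force: [1.2, -0.2, -0.3]
opening: 0.952
```

Call:
carry_out:
  commands:
    - {"delta_pos":[-0.075,-0.32,0],"delta_rot":[0,0,0],"claw":95}
    - {"delta_pos":[-0.075,-0.32,0],"delta_rot":[0,0,0],"claw":95}
    - {"delta_pos":[-0.075,-0.32,0],"delta_rot":[0,0,0],"claw":95}
    - {"delta_pos":[-0.075,-0.32,0],"delta_rot":[0,0,0],"claw":95}
    - {"delta_pos":[-0.075,-0.32,0],"delta_rot":[0,0,0],"claw":95}
    - {"delta_pos":[-0.075,-0.32,0],"delta_rot":[0,0,0],"claw":95}
    - {"delta_pos":[-0.075,-0.32,0],"delta_rot":[0,0,0],"claw":95}
    - {"delta_pos":[-0.075,-0.32,0],"delta_rot":[0,0,0],"claw":95}

```text
time: 16.27
eef_pos: [0.4067, 0.3363, 0.229]
tcp_rot: [1.0, 0.006, 0.006, 0.005]
contact_force: [1.0, -0.7, -0.1]
opening: 0.948
```

Call:
carry_out:
  commands:
    - {"delta_pos":[0.004,-0.03,0],"delta_rot":[0.01,-0.012,0],"claw":95}
    - {"delta_pos":[0.004,-0.032,0],"delta_rot":[0.01,-0.012,0],"claw":95}
    - {"delta_pos":[0.004,-0.032,0.03],"delta_rot":[0.01,-0.012,0],"claw":95}
    - {"delta_pos":[0.004,-0.032,0.06],"delta_rot":[0.01,-0.012,0],"claw":95}
    - {"delta_pos":[0.004,-0.032,0.06],"delta_rot":[0.01,-0.012,0],"claw":95}
    - {"delta_pos":[0.004,-0.032,0.06],"delta_rot":[0.01,-0.012,0],"claw":95}

```text
time: 16.77
eef_pos: [0.4097, 0.3666, 0.1667]
tcp_rot: [1.0, 0.006, -0.002, 0.001]
contact_force: [0.3, -0.2, 0.4]
opening: 0.954
```

```bash
python3 look.py 7|tail -1; python3 -c "
from plant import ctrl;print(ctrl.get_state()['tcp_rot'])"
```

```text
[0.4118 0.3678 0.1703] [ 0.3  0.3 -0.6] 16.87
[ 9.99980361e-01  6.16993327e-03  8.33648729e-04 -7.17841693e-04]
```

View pics/side7.png

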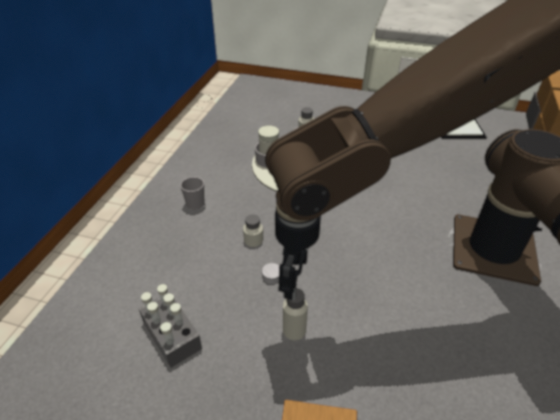

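The gripper is over bottle B, with the cap at (295,298) px and the fingers just above it. Descending and gripping.

Call:
carry_out:
  commands:
    - {"delta_pos":[-0.001,0,0.03],"delta_rot":[0,0,0],"claw":95}
    - {"delta_pos":[-0.001,0,0.06],"delta_rot":[0,0,0],"claw":95}
    - {"delta_pos":[-0.001,0,0.085],"delta_rot":[0,0,0],"claw":95}
    - {"delta_pos":[-0.001,0,0.098],"delta_rot":[0,0,0],"claw":95}
    - {"delta_pos":[-0.001,0,0.098],"delta_rot":[0,0,0],"claw":95}
    - {"delta_pos":[-0.001,0,0.098],"delta_rot":[0,0,0],"claw":95}

```text
time: 17.37
eef_pos: [0.4119, 0.3683, 0.0736]
tcp_rot: [1.0, 0.006, 0.001, -0.001]
contact_force: [-0.2, 0.6, 0.3]
opening: 0.95
```

Call:
carry_out:
  commands:
    - {"delta_pos":[0,0,0],"delta_rot":[0,0,0],"claw":60}
    - {"delta_pos":[0,0,0],"delta_rot":[0,0,0],"claw":40}
    - {"delta_pos":[0,0,0],"delta_rot":[0,0,0],"claw":40}
    - {"delta_pos":[0,0,0],"delta_rot":[0,0,0],"claw":40}
    - {"delta_pos":[0,0,0],"delta_rot":[0,0,0],"claw":40}
    - {"delta_pos":[0,0,0],"delta_rot":[0,0,0],"claw":40}
    - {"delta_pos":[0,0,0],"delta_rot":[0,0,0],"claw":40}
  force: 50

```text
time: 17.95
eef_pos: [0.4135, 0.3689, 0.0762]
tcp_rot: [1.0, 0.006, 0.003, -0.002]
contact_force: [-0.1, -1.7, 6.4]
opening: 0.567
```

Call:
carry_out:
  commands:
    - {"delta_pos":[0,0,-0.015],"delta_rot":[0,0,0],"claw":40}
    - {"delta_pos":[0,0,-0.04],"delta_rot":[0,0,0],"claw":40}
    - {"delta_pos":[0,0,-0.07],"delta_rot":[0,0,0],"claw":40}
    - {"delta_pos":[0,0,-0.1],"delta_rot":[0,0,0],"claw":40}
    - {"delta_pos":[0,0,-0.13],"delta_rot":[0,0,0],"claw":40}
    - {"delta_pos":[0.005,0.02,-0.16],"delta_rot":[0,0,0],"claw":40}
    - {"delta_pos":[0.012,0.045,-0.165],"delta_rot":[0,0,0],"claw":40}
    - {"delta_pos":[0.02,0.075,-0.165],"delta_rot":[0,0,0],"claw":40}

```text
time: 18.62
eef_pos: [0.4347, 0.2944, 0.2456]
tcp_rot: [1.0, 0.007, 0.007, -0.004]
contact_force: [0.6, -0.5, -1.8]
opening: 0.567
```

Call:
carry_out:
  commands:
    - {"delta_pos":[0.008,0.03,0],"delta_rot":[0,0,0],"claw":40}
    - {"delta_pos":[0.016,0.06,0],"delta_rot":[0,0,0],"claw":40}
    - {"delta_pos":[0.024,0.09,0],"delta_rot":[0,0,0],"claw":40}
    - {"delta_pos":[0.032,0.12,0],"delta_rot":[0,0,0],"claw":40}
    - {"delta_pos":[0.04,0.15,0],"delta_rot":[0,0,0],"claw":40}
    - {"delta_pos":[0.046,0.18,0],"delta_rot":[0,0,0],"claw":40}
    - {"delta_pos":[0.053,0.21,0],"delta_rot":[0,0,0],"claw":40}
    - {"delta_pos":[0.06,0.24,0],"delta_rot":[0,0,0],"claw":40}

```text
time: 19.28
eef_pos: [0.4982, 0.0539, 0.245]
tcp_rot: [1.0, 0.008, 0.008, -0.004]
contact_force: [0.1, 0.1, -1.8]
opening: 0.567
```

Call:
carry_out:
  commands:
    - {"delta_pos":[0.008,0.03,0],"delta_rot":[-0.003,-0.005,0],"claw":40}
    - {"delta_pos":[0.016,0.06,0],"delta_rot":[-0.006,-0.01,0],"claw":40}
    - {"delta_pos":[0.024,0.09,0],"delta_rot":[-0.008,-0.016,0],"claw":40}
    - {"delta_pos":[0.03,0.12,0],"delta_rot":[-0.008,-0.016,0],"claw":40}
    - {"delta_pos":[0.036,0.145,0],"delta_rot":[-0.008,-0.016,0],"claw":40}
    - {"delta_pos":[0.036,0.158,0.01],"delta_rot":[-0.008,-0.016,0],"claw":40}
    - {"delta_pos":[0.036,0.158,0.04],"delta_rot":[-0.008,-0.016,0],"claw":40}
    - {"delta_pos":[0.036,0.158,0.07],"delta_rot":[-0.008,-0.016,0],"claw":40}

```text
time: 19.95
eef_pos: [0.5384, -0.1039, 0.1749]
tcp_rot: [1.0, 0.007, 0.002, 0.001]
contact_force: [0.7, 0.7, -2.6]
opening: 0.565
```

```bash
python3 fit.py 8 .531 -.103 .025 .08 .16
```

```text
side 0.09 44 [ 0.5276 -0.1023]
side 0.1 44 [ 0.5271 -0.1025]
side 0.11 53 [ 0.5281 -0.1019]
side 0.12 49 [ 0.5278 -0.1015]
side 0.13 47 [ 0.5285 -0.1011]
side 0.14 40 [ 0.5291 -0.1004]
side 0.15 34 [ 0.5305 -0.0988]
[ 0.5332 -0.1011  0.1679] [ 0.9999  0.0073 -0.0066 -0.0023] [ 0.3  1.1 -1.1] 20.05
```

View pics/side8.png

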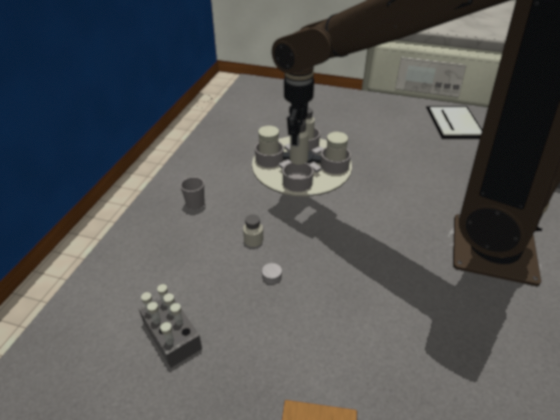

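Call:
carry_out:
  commands:
    - {"delta_pos":[0.002,0.001,0.02],"delta_rot":[0,0.01,0],"claw":40}
    - {"delta_pos":[0.002,0.001,0.04],"delta_rot":[0,0.01,0],"claw":40}
    - {"delta_pos":[0.002,0.001,0.055],"delta_rot":[0,0.01,0],"claw":40}
    - {"delta_pos":[0.002,0.001,0.065],"delta_rot":[0,0.01,0],"claw":40}
    - {"delta_pos":[0.002,0.001,0.067],"delta_rot":[0,0.01,0],"claw":40}
    - {"delta_pos":[0.002,0.001,0.067],"delta_rot":[0,0.01,0],"claw":40}
    - {"delta_pos":[0.002,0.001,0.067],"delta_rot":[0,0.01,0],"claw":40}

```text
time: 20.63
eef_pos: [0.5353, -0.1019, 0.1024]
tcp_rot: [1.0, 0.008, -0.0, -0.002]
contact_force: [0.1, 0.2, -1.5]
opening: 0.564
```

Call:
carry_out:
  commands:
    - {"delta_pos":[0,0,0],"delta_rot":[0,0,0],"claw":40}
    - {"delta_pos":[0,0,0.003],"delta_rot":[0,0,0],"claw":40}
    - {"delta_pos":[0,0,0.005],"delta_rot":[0,0,0],"claw":40}
    - {"delta_pos":[0,0,0.005],"delta_rot":[0,0,0],"claw":40}

```text
time: 20.97
eef_pos: [0.5352, -0.1019, 0.0973]
tcp_rot: [1.0, 0.008, -0.001, -0.002]
contact_force: [-0.9, -0.4, -2.2]
opening: 0.571
```

Call:
carry_out:
  commands:
    - {"delta_pos":[0,0,0.003],"delta_rot":[0,0,0],"claw":40}
    - {"delta_pos":[0,0,0.006],"delta_rot":[0,0,0],"claw":40}
    - {"delta_pos":[0,0,0.006],"delta_rot":[0,0,0],"claw":40}
    - {"delta_pos":[0,0,0.006],"delta_rot":[0,0,0],"claw":40}

```text
time: 21.3
eef_pos: [0.5349, -0.1017, 0.0908]
tcp_rot: [1.0, 0.007, -0.001, -0.002]
contact_force: [1.1, 0.1, -1.1]
opening: 0.567
```

Call:
carry_out:
  commands:
    - {"delta_pos":[0,0,0.001],"delta_rot":[0,0,0],"claw":40}
    - {"delta_pos":[0,0,0.001],"delta_rot":[0,0,0],"claw":40}

```text
time: 21.47
eef_pos: [0.5352, -0.1019, 0.0903]
tcp_rot: [1.0, 0.007, -0.001, -0.002]
contact_force: [-0.3, -0.3, 1.8]
opening: 0.564
```

Call:
carry_out:
  commands:
    - {"delta_pos":[0,0,0.001],"delta_rot":[0,0,0],"claw":63}
    - {"delta_pos":[0,0,0],"delta_rot":[0,0,0],"claw":75}
    - {"delta_pos":[0,0,0],"delta_rot":[0,0,0],"claw":90}
    - {"delta_pos":[0,0,0],"delta_rot":[0,0,0],"claw":95}
    - {"delta_pos":[0,0,-0.02],"delta_rot":[0,0,0],"claw":95}
    - {"delta_pos":[0,0,-0.06],"delta_rot":[0,0,0],"claw":95}
    - {"delta_pos":[0,0,-0.1],"delta_rot":[0,0,0],"claw":95}
    - {"delta_pos":[0,0,-0.13],"delta_rot":[0,0,0],"claw":95}

```text
time: 22.13
eef_pos: [0.5361, -0.1026, 0.2235]
tcp_rot: [1.0, 0.007, 0.001, -0.002]
contact_force: [0.9, -0.2, 0.3]
opening: 0.952
```

```bash
python3 look.py 9 | grep -v "0.062"; python3 -c "
from plant import ctrl;print(ctrl.get_state()['tcp_rot'])"
```

```text
side 0.08 px [307. 125.] 106 mid [ 0.556 -0.291  0.09 ] mn [ 0.532 -0.308  0.081] mx [ 0.579 -0.274  0.1  ]
side 0.08 px [269. 140.] 115 mid [ 0.643 -0.175  0.09 ] mn [ 0.614 -0.194  0.08 ] mx [ 0.672 -0.156  0.1  ]
side 0.08 px [336. 147.] 122 mid [ 0.444 -0.201  0.09 ] mn [ 0.415 -0.218  0.08 ] mx [ 0.474 -0.183  0.1  ]
side 0.08 px [298. 163.] 119 mid [ 0.529 -0.094  0.09 ] mn [ 0.505 -0.112  0.08 ] mx [ 0.552 -0.076  0.1  ]
side 0.104 px [307. 114.] 137 mid [ 0.558 -0.299  0.119] mn [ 0.539 -0.317  0.104] mx [ 0.576 -0.281  0.133]
side 0.104 px [269. 131.] 187 mid [ 0.643 -0.19   0.108] mn [ 0.614 -0.221  0.104] mx [ 0.672 -0.16   0.111]
side 0.104 px [337. 138.] 193 mid [ 0.444 -0.215  0.108] mn [ 0.416 -0.247  0.104] mx [ 0.473 -0.184  0.111]
side 0.104 px [299. 151.] 185 mid [ 0.529 -0.099  0.119] mn [ 0.511 -0.118  0.105] mx [ 0.548 -0.08   0.133]
[ 0.539  -0.1037  0.2279] [ 1.  -0.1 -0. ] 22.23
[9.99955152e-01 7.53949746e-03 5.70936739e-03 5.02954750e-04]
```

View pics/side9.png

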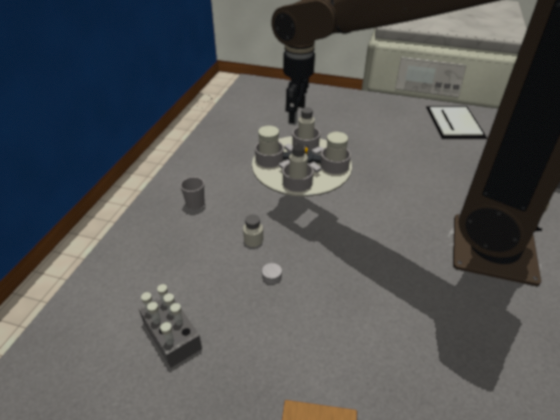

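The second bottle stands at (.529,-.100), upright, at (299,160) px. Now the disc at (.498,.244), with the jaws part-closed to 70%.

Call:
carry_out:
  commands:
    - {"delta_pos":[-0.039,-0.325,0],"delta_rot":[0,-0.011,0],"claw":70}
    - {"delta_pos":[-0.039,-0.325,0],"delta_rot":[0,-0.011,0],"claw":70}
    - {"delta_pos":[-0.039,-0.325,0],"delta_rot":[0,-0.011,0],"claw":70}
    - {"delta_pos":[-0.039,-0.325,0],"delta_rot":[0,-0.011,0],"claw":70}
    - {"delta_pos":[-0.039,-0.325,0],"delta_rot":[0,-0.011,0],"claw":70}
    - {"delta_pos":[-0.039,-0.325,0],"delta_rot":[0,-0.011,0],"claw":70}
    - {"delta_pos":[-0.039,-0.325,0],"delta_rot":[0,-0.011,0],"claw":70}
    - {"delta_pos":[-0.039,-0.325,0],"delta_rot":[0,-0.011,0],"claw":70}

```text
time: 22.9
eef_pos: [0.4937, 0.2232, 0.2263]
tcp_rot: [1.0, 0.008, -0.0, 0.0]
contact_force: [0.0, 0.2, -0.5]
opening: 0.697
```

Call:
carry_out:
  commands:
    - {"delta_pos":[0,-0.024,0],"delta_rot":[0,0,0],"claw":70}
    - {"delta_pos":[0,-0.024,0.03],"delta_rot":[0,0,0],"claw":70}
    - {"delta_pos":[0,-0.024,0.06],"delta_rot":[0,0,0],"claw":70}
    - {"delta_pos":[0,-0.024,0.09],"delta_rot":[0,0,0],"claw":70}
    - {"delta_pos":[0,-0.024,0.12],"delta_rot":[0,0,0],"claw":70}
    - {"delta_pos":[0,-0.024,0.145],"delta_rot":[0,0,0],"claw":70}
    - {"delta_pos":[0,-0.024,0.145],"delta_rot":[0,0,0],"claw":70}
    - {"delta_pos":[0,-0.024,0.145],"delta_rot":[0,0,0],"claw":70}

```text
time: 23.57
eef_pos: [0.4916, 0.2466, 0.0792]
tcp_rot: [1.0, 0.008, -0.003, 0.001]
contact_force: [0.4, -0.1, 1.2]
opening: 0.702
```

```bash
python3 fit.py a .498 .244 .023 .005 .015
python3 - <<'E'
from h import *
im,d=ctrl.read_camera("side");W=cloud("side",d)
m=(np.hypot(W[...,0]-.498,W[...,1]-.245)<.1)&(W[...,2]>.03)
P=W[m];print(len(P),P[:,2].min())
Q=P[P[:,2]<P[:,2].min()+.012];print(Q.min(0),Q.max(0))
cv2.imwrite("pics/sidea2.png",cv2.resize(im[180:340,200:370,::-1],None,fx=4,fy=3.5,interpolation=2))
E
```

```text
side 0.005 62 [0.4975 0.2438]
[0.4943 0.2474 0.0827] [1.0e+00 8.1e-03 8.0e-04 1.0e-04] [0.2 0.7 0.9] 23.67
6775 0.06996374517211434
[0.48217675 0.21710903 0.06996375] [0.50407075 0.29205028 0.08190797]
```

View pics/sidea2.png

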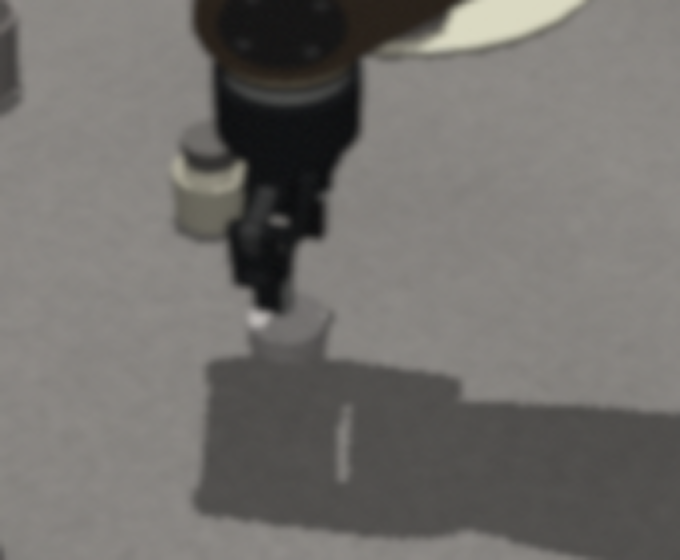

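The close-up shows the fingers straddling the line just short of the disc, which is at (290,330) in the crop. The fingertips are at z ≈ .070 and about 5 mm low in x. Correcting and descending until the tips are about 5 mm above the bench.

Call:
carry_out:
  commands:
    - {"delta_pos":[0.004,0.003,0],"delta_rot":[0,0,0],"claw":70}
    - {"delta_pos":[0.004,0.003,0.02],"delta_rot":[0,0,0],"claw":70}
    - {"delta_pos":[0.004,0.003,0.04],"delta_rot":[0,0,0],"claw":70}
    - {"delta_pos":[0.004,0.003,0.055],"delta_rot":[0,0,0],"claw":70}
    - {"delta_pos":[0.004,0.003,0.06],"delta_rot":[0,0,0],"claw":70}
    - {"delta_pos":[0.004,0.003,0.06],"delta_rot":[0,0,0],"claw":70}
    - {"delta_pos":[0.004,0.003,0.06],"delta_rot":[0,0,0],"claw":70}
    - {"delta_pos":[0.004,0.003,0.06],"delta_rot":[0,0,0],"claw":70}

```text
time: 24.38
eef_pos: [0.5004, 0.2449, 0.0251]
tcp_rot: [1.0, 0.008, 0.003, -0.001]
contact_force: [0.4, -0.1, 0.0]
opening: 0.699
```

Run:
```python
from h import *
im,d=ctrl.read_camera("side");W=cloud("side",d);g=im.astype(int).sum(2)
m=(np.hypot(W[...,0]-.498,W[...,1]-.244)<.07)&(W[...,2]<.05)&(g<140)&(W[...,2]>.008)
P=W[m];print(len(P),P.min(0).round(3),P.max(0).round(3))
cv2.imwrite("pics/sideb.png",cv2.resize(im[180:340,200:370,::-1],None,fx=4,fy=3.5,interpolation=2))
s=ctrl.get_state();print(s['eef_pos'],s['contact_force'],s['tcp_rot'])
```

```text
45 [0.493 0.214 0.016] [0.511 0.292 0.048]
[0.50032961 0.24493304 0.02509749] [ 0.52378205 -0.18427102 -0.57818666] [ 9.99962639e-01  8.07655297e-03  3.03852788e-03 -5.06627681e-04]
```

View pics/sideb.png

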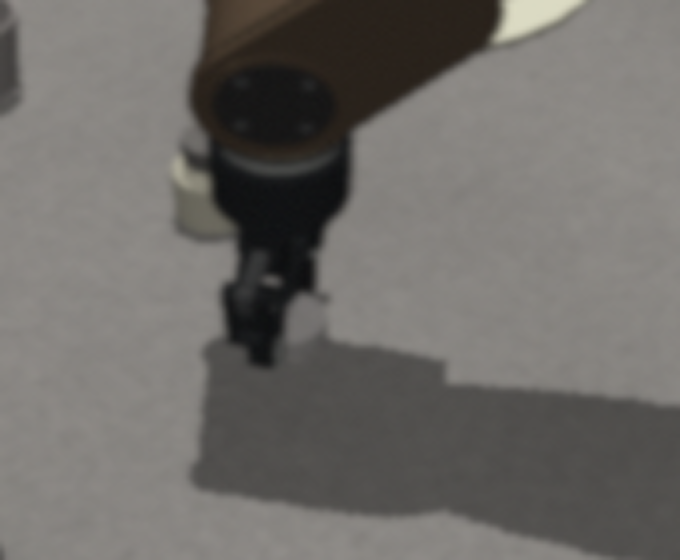

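Call:
carry_out:
  commands:
    - {"delta_pos":[-0.003,0.0,0.004],"delta_rot":[0,0,0],"claw":70}
    - {"delta_pos":[-0.003,0.0,0.004],"delta_rot":[0,0,0],"claw":70}
    - {"delta_pos":[-0.003,0.0,0.004],"delta_rot":[0,0,0],"claw":60}
    - {"delta_pos":[-0.003,0.0,0.004],"delta_rot":[0,0,0],"claw":50}
    - {"delta_pos":[-0.003,0.0,0.004],"delta_rot":[0,0,0],"claw":40}
    - {"delta_pos":[-0.003,0.0,0.004],"delta_rot":[0,0,0],"claw":40}
    - {"delta_pos":[-0.003,0.0,0.004],"delta_rot":[0,0,0],"claw":40}
    - {"delta_pos":[-0.003,0.0,0.004],"delta_rot":[0,0,0],"claw":40}
  force: 40

```text
time: 25.1
eef_pos: [0.4978, 0.245, 0.0216]
tcp_rot: [1.0, 0.008, 0.003, -0.001]
contact_force: [-0.9, -0.3, 4.9]
opening: 0.519
```

Call:
carry_out:
  commands:
    - {"delta_pos":[0,0,0],"delta_rot":[0,0,0],"claw":40}
    - {"delta_pos":[0,0,-0.005],"delta_rot":[0,0,0],"claw":40}
    - {"delta_pos":[0,0,-0.015],"delta_rot":[0,0,0],"claw":40}
    - {"delta_pos":[0,0,-0.03],"delta_rot":[0,0,0],"claw":40}
    - {"delta_pos":[0,0,-0.03],"delta_rot":[0,0,0],"claw":40}

```text
time: 25.52
eef_pos: [0.4993, 0.2456, 0.0544]
tcp_rot: [1.0, 0.008, 0.006, -0.001]
contact_force: [0.9, 0.5, -0.6]
opening: 0.524
```

Run:
```python
from h import *
im,d=ctrl.read_camera("side")
cv2.imwrite("pics/sidec.png",cv2.resize(im[180:340,200:370,::-1],None,fx=4,fy=3.5,interpolation=2))
s=ctrl.get_state();print(s['eef_pos'],s['contact_force'],s['tcp_rot'])
```

```text
[0.49884183 0.2453651  0.05336986] [ 0.12674732 -0.23883387 -1.4013479 ] [ 0.9999524   0.00811343  0.005301   -0.00112819]
```

View pics/sidec.png

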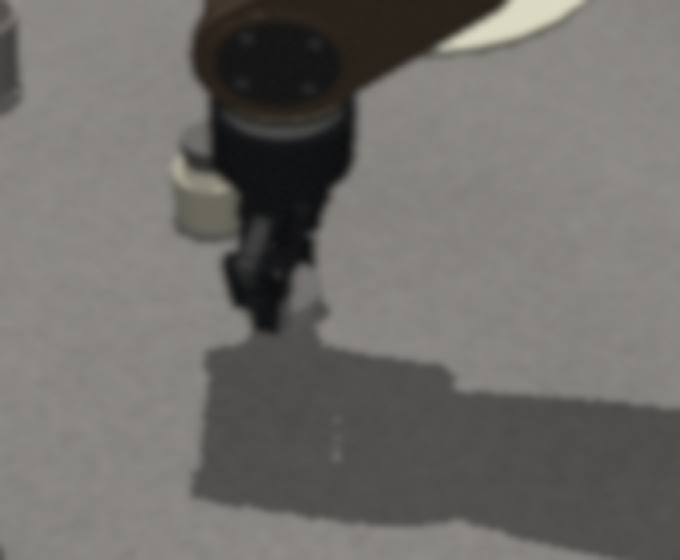

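Disc is lifted (opening .52, 1.4 N), and the close-up shows it between the fingers off the bench. Carrying it to the jar lid.

Call:
carry_out:
  commands:
    - {"delta_pos":[0,0,-0.03],"delta_rot":[0,0,0],"claw":40}
    - {"delta_pos":[0,0,-0.06],"delta_rot":[0,0,0],"claw":40}
    - {"delta_pos":[0,0,-0.09],"delta_rot":[0,0,0],"claw":40}
    - {"delta_pos":[0.0,0.0,-0.12],"delta_rot":[0,0,0],"claw":40}
    - {"delta_pos":[0.005,0.015,-0.15],"delta_rot":[0,-0.005,0],"claw":40}
    - {"delta_pos":[0.014,0.042,-0.16],"delta_rot":[0,-0.01,0],"claw":40}
    - {"delta_pos":[0.023,0.07,-0.16],"delta_rot":[0,-0.01,0],"claw":40}
    - {"delta_pos":[0.033,0.1,-0.16],"delta_rot":[0,-0.01,0],"claw":40}

```text
time: 26.23
eef_pos: [0.5322, 0.145, 0.2145]
tcp_rot: [1.0, 0.009, 0.001, -0.001]
contact_force: [1.2, 0.3, -0.6]
opening: 0.518
```

Call:
carry_out:
  commands:
    - {"delta_pos":[0.01,0.03,0],"delta_rot":[0,0,0],"claw":40}
    - {"delta_pos":[0.02,0.06,0],"delta_rot":[0,0,0],"claw":40}
    - {"delta_pos":[0.03,0.09,0],"delta_rot":[0,0,0],"claw":40}
    - {"delta_pos":[0.04,0.12,0],"delta_rot":[0,0,0],"claw":40}
    - {"delta_pos":[0.05,0.15,0],"delta_rot":[0,0,0],"claw":40}
    - {"delta_pos":[0.06,0.18,0],"delta_rot":[0,0,0],"claw":40}
    - {"delta_pos":[0.07,0.21,0],"delta_rot":[0,0,0],"claw":40}
    - {"delta_pos":[0.08,0.24,0],"delta_rot":[0,0,0],"claw":40}

```text
time: 26.9
eef_pos: [0.6163, -0.0949, 0.2129]
tcp_rot: [1.0, 0.009, 0.001, -0.002]
contact_force: [0.8, -0.4, -0.8]
opening: 0.522
```

Call:
carry_out:
  commands:
    - {"delta_pos":[0.01,0.03,0],"delta_rot":[0,0,0],"claw":40}
    - {"delta_pos":[0.02,0.06,0],"delta_rot":[0,0,0],"claw":40}
    - {"delta_pos":[0.03,0.085,0],"delta_rot":[0,0,0],"claw":40}
    - {"delta_pos":[0.03,0.095,0],"delta_rot":[0,0,0],"claw":40}
    - {"delta_pos":[0.03,0.095,0.02],"delta_rot":[0,0,0],"claw":40}
    - {"delta_pos":[0.03,0.095,0.042],"delta_rot":[0,0,0],"claw":40}
    - {"delta_pos":[0.03,0.095,0.042],"delta_rot":[0,0,0],"claw":40}
    - {"delta_pos":[0.03,0.095,0.042],"delta_rot":[0,0,0],"claw":40}

```text
time: 27.57
eef_pos: [0.6464, -0.1881, 0.168]
tcp_rot: [1.0, 0.009, -0.002, -0.003]
contact_force: [-0.1, 0.2, -0.7]
opening: 0.524
```

Run:
```python
from h import *
from scipy.optimize import least_squares
im,d=ctrl.read_camera("side");W=cloud("side",d);g=im.astype(int).sum(2)
np.savez("sided.npz",im=im,d=d)
for lo in np.arange(.1,.2,.008):
    m=(W[...,2]>lo)&(W[...,2]<lo+.008)&(np.hypot(W[...,0]-.645,W[...,1]+.19)<.06)
    P=W[m];Q=W[m&(g>200)]
    if len(P): print(lo.round(3),len(P),P.min(0).round(3),P.max(0).round(3),"bright",len(Q),(Q.min(0).round(3),Q.max(0).round(3)) if len(Q) else '')
cv2.imwrite("pics/sided.png",cv2.resize(im[60:200,210:350,::-1],None,fx=5,fy=4,interpolation=2))
s=ctrl.get_state();print(s['eef_pos'],s['contact_force'],s['tcp_rot'])
```

```text
0.1 147 [ 0.615 -0.22   0.1  ] [ 0.674 -0.159  0.108] bright 147 (array([ 0.615, -0.22 ,  0.1  ]), array([ 0.674, -0.159,  0.108]))
0.108 62 [ 0.614 -0.214  0.108] [ 0.67  -0.162  0.114] bright 62 (array([ 0.614, -0.214,  0.108]), array([ 0.67 , -0.162,  0.114]))
0.14 8 [ 0.624 -0.18   0.145] [ 0.663 -0.165  0.148] bright 8 (array([ 0.624, -0.18 ,  0.145]), array([ 0.663, -0.165,  0.148]))
0.148 33 [ 0.623 -0.191  0.148] [ 0.663 -0.155  0.156] bright 32 (array([ 0.623, -0.191,  0.148]), array([ 0.663, -0.155,  0.156]))
0.156 33 [ 0.623 -0.216  0.156] [ 0.663 -0.151  0.164] bright 22 (array([ 0.623, -0.216,  0.156]), array([ 0.663, -0.157,  0.164]))
0.164 78 [ 0.623 -0.215  0.164] [ 0.669 -0.149  0.172] bright 53 (array([ 0.623, -0.215,  0.164]), array([ 0.669, -0.16 ,  0.172]))
0.172 36 [ 0.633 -0.213  0.172] [ 0.655 -0.149  0.18 ] bright 4 (array([ 0.634, -0.208,  0.175]), array([ 0.636, -0.156,  0.18 ]))
0.18 26 [ 0.634 -0.211  0.18 ] [ 0.649 -0.148  0.188] bright 5 (array([ 0.634, -0.208,  0.182]), array([ 0.635, -0.159,  0.187]))
0.188 15 [ 0.634 -0.217  0.188] [ 0.65  -0.146  0.196] bright 4 (array([ 0.634, -0.217,  0.189]), array([ 0.638, -0.207,  0.196]))
0.196 39 [ 0.632 -0.237  0.197] [ 0.657 -0.131  0.204] bright 4 (array([ 0.632, -0.237,  0.198]), array([ 0.635, -0.217,  0.203]))
[ 0.64754821 -0.18854832  0.17011452] [ 0.23840354 -0.99130868 -0.42773349] [ 9.99957463e-01  8.98913991e-03 -5.27178891e-05 -2.06522858e-03]
```

View pics/sided.png

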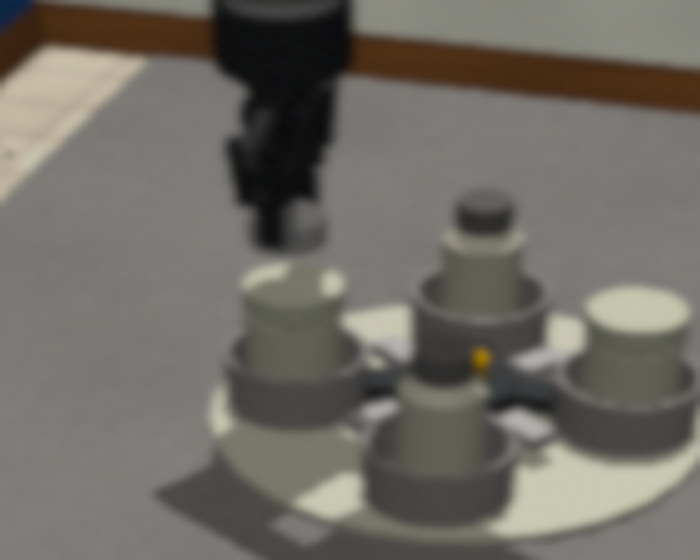

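The disc hangs level, centred about over the jar lid: the side view gives the disc (~.645,-.191) against the lid (.645,-.190). Lowering in steps.

Call:
carry_out:
  commands:
    - {"delta_pos":[-0.001,0.001,0.01],"delta_rot":[0,0,0],"claw":40}
    - {"delta_pos":[-0.001,0.001,0.02],"delta_rot":[0,0,0],"claw":40}
    - {"delta_pos":[-0.001,0.001,0.028],"delta_rot":[0,0,0],"claw":40}
    - {"delta_pos":[-0.001,0.001,0.03],"delta_rot":[0,0,0],"claw":40}
    - {"delta_pos":[-0.001,0.001,0.03],"delta_rot":[0,0,0],"claw":40}
    - {"delta_pos":[-0.001,0.001,0.03],"delta_rot":[0,0,0],"claw":40}

```text
time: 28.12
eef_pos: [0.6466, -0.1894, 0.1399]
tcp_rot: [1.0, 0.009, -0.0, -0.002]
contact_force: [-0.2, -0.9, -0.5]
opening: 0.521
```

Call:
carry_out:
  commands:
    - {"delta_pos":[0,0,0],"delta_rot":[0,0,0],"claw":40}
    - {"delta_pos":[0,0,0.002],"delta_rot":[0,0,0],"claw":40}
    - {"delta_pos":[0,0,0.004],"delta_rot":[0,0,0],"claw":40}
    - {"delta_pos":[0,0,0.004],"delta_rot":[0,0,0],"claw":40}

```text
time: 28.45
eef_pos: [0.6464, -0.1893, 0.1356]
tcp_rot: [1.0, 0.009, -0.0, -0.002]
contact_force: [-0.5, -0.4, -0.6]
opening: 0.516
```

Call:
carry_out:
  commands:
    - {"delta_pos":[0,0,0.002],"delta_rot":[0,0,0],"claw":40}
    - {"delta_pos":[0,0,0.003],"delta_rot":[0,0,0],"claw":40}
    - {"delta_pos":[0,0,0.003],"delta_rot":[0,0,0],"claw":40}

```text
time: 28.7
eef_pos: [0.6461, -0.1892, 0.1321]
tcp_rot: [1.0, 0.009, -0.001, -0.002]
contact_force: [0.1, -0.2, -1.0]
opening: 0.516
```

Call:
carry_out:
  commands:
    - {"delta_pos":[0,0,0.001],"delta_rot":[0,0,0],"claw":40}
    - {"delta_pos":[0,0,0.0015],"delta_rot":[0,0,0],"claw":40}
    - {"delta_pos":[0,0,0.0015],"delta_rot":[0,0,0],"claw":40}

```text
time: 28.95
eef_pos: [0.6462, -0.1892, 0.1309]
tcp_rot: [1.0, 0.009, -0.001, -0.002]
contact_force: [-0.6, 0.4, 0.3]
opening: 0.513
```

Call:
carry_out:
  commands:
    - {"delta_pos":[0,0,0.001],"delta_rot":[0,0,0],"claw":40}
    - {"delta_pos":[0,0,0.001],"delta_rot":[0,0,0],"claw":40}
    - {"delta_pos":[0,0,0.001],"delta_rot":[0,0,0],"claw":40}

```text
time: 29.2
eef_pos: [0.6466, -0.1894, 0.1308]
tcp_rot: [1.0, 0.009, -0.0, -0.002]
contact_force: [-0.8, -0.4, 2.7]
opening: 0.518
```

Contact (+2.7 N). Releasing gently.

Call:
carry_out:
  commands:
    - {"delta_pos":[0,0,0],"delta_rot":[0,0,0],"claw":56}
    - {"delta_pos":[0,0,0],"delta_rot":[0,0,0],"claw":62}
    - {"delta_pos":[0,0,0],"delta_rot":[0,0,0],"claw":70}
    - {"delta_pos":[0,0,0],"delta_rot":[0,0,0],"claw":80}
    - {"delta_pos":[0,0,0],"delta_rot":[0,0,0],"claw":80}
    - {"delta_pos":[0,0,-0.015],"delta_rot":[0,0,0],"claw":80}
    - {"delta_pos":[0,0,-0.04],"delta_rot":[0,0,0],"claw":80}
    - {"delta_pos":[0,0,-0.08],"delta_rot":[0,0,0],"claw":80}

```text
time: 29.87
eef_pos: [0.6443, -0.1887, 0.2074]
tcp_rot: [1.0, 0.009, -0.004, -0.004]
contact_force: [0.9, -0.1, 0.7]
opening: 0.801
```

Call:
carry_out:
  commands:
    - {"delta_pos":[0,-0.04,-0.03],"delta_rot":[0,0,0],"claw":80}
    - {"delta_pos":[0,-0.08,-0.03],"delta_rot":[0,0,0],"claw":80}
    - {"delta_pos":[0,-0.12,-0.03],"delta_rot":[0,0,0],"claw":80}
    - {"delta_pos":[0,-0.16,-0.03],"delta_rot":[0,0,0],"claw":80}
    - {"delta_pos":[0,-0.2,-0.03],"delta_rot":[0,0,0],"claw":80}
    - {"delta_pos":[0,-0.24,-0.03],"delta_rot":[0,0,0],"claw":80}
    - {"delta_pos":[0,-0.28,-0.03],"delta_rot":[0,0,0],"claw":80}
    - {"delta_pos":[0,-0.3,-0.03],"delta_rot":[0,0,0],"claw":80}

```text
time: 30.53
eef_pos: [0.6387, 0.1154, 0.2416]
tcp_rot: [1.0, 0.011, -0.004, -0.005]
contact_force: [-0.0, 0.6, 0.3]
opening: 0.798
```

```bash
python3 look.py e
python3 - <<'E'
from h import *
for n in("top","side"):
    f=np.load(n+"e.npz");W=cloud(n,f['d'])
    for lo,hi in((.105,.113),(.125,.14)):
        m=(W[...,2]>lo)&(W[...,2]<hi)&(np.hypot(W[...,0]-.645,W[...,1]+.19)<.04)
        P=W[m];print(n,lo,len(P),P.mean(0).round(4),P.min(0).round(3),P.max(0).round(3))
    m=(W[...,2]>.127)&(np.hypot(W[...,0]-.645,W[...,1]+.19)<.018);P=W[m]
    print("plane",np.linalg.lstsq(np.c_[P[:,:2],np.ones(len(P))],P[:,2],rcond=None)[0].round(3))
E
```

```text
top 0.062 px [404. 178.] 70 mid [ 0.638 -0.181  0.07 ] mn [ 0.617 -0.202  0.063] mx [ 0.66  -0.161  0.078]
top 0.062 px [457. 214.] 79 mid [ 0.558 -0.292  0.07 ] mn [ 0.536 -0.307  0.062] mx [ 0.581 -0.277  0.077]
top 0.08 px [405. 175.] 92 mid [ 0.64  -0.182  0.09 ] mn [ 0.617 -0.203  0.08 ] mx [ 0.663 -0.161  0.1  ]
top 0.08 px [462. 213.] 117 mid [ 0.558 -0.293  0.09 ] mn [ 0.535 -0.309  0.08 ] mx [ 0.58  -0.277  0.1  ]
top 0.08 px [366. 226.] 68 mid [ 0.528 -0.098  0.09 ] mn [ 0.508 -0.118  0.081] mx [ 0.549 -0.078  0.1  ]
top 0.08 px [418. 267.] 76 mid [ 0.444 -0.199  0.09 ] mn [ 0.418 -0.211  0.08 ] mx [ 0.471 -0.187  0.099]
top 0.104 px [416. 165.] 676 mid [ 0.646 -0.19   0.12 ] mn [ 0.617 -0.219  0.104] mx [ 0.675 -0.161  0.136]
top 0.104 px [475. 207.] 397 mid [ 0.56 -0.3   0.12] mn [ 0.539 -0.32   0.104] mx [ 0.581 -0.281  0.136]
top 0.104 px [375. 219.] 353 mid [ 0.531 -0.101  0.12 ] mn [ 0.511 -0.121  0.104] mx [ 0.551 -0.081  0.137]
top 0.104 px [433. 263.] 734 mid [ 0.447 -0.215  0.109] mn [ 0.417 -0.244  0.104] mx [ 0.477 -0.186  0.114]
side 0.062 px [306. 130.] 68 mid
[... 1113 characters left out ...]
12  0.104] mx [ 0.672 -0.159  0.134]
side 0.104 px [338. 138.] 197 mid [ 0.445 -0.215  0.108] mn [ 0.417 -0.247  0.104] mx [ 0.473 -0.183  0.111]
side 0.104 px [299. 151.] 185 mid [ 0.529 -0.097  0.12 ] mn [ 0.511 -0.118  0.104] mx [ 0.548 -0.076  0.135]
[0.6388 0.1147 0.2413] [ 0.6 -0.5 -0.7] 30.63
top 0.105 214 [ 0.6342 -0.1867  0.1094] [ 0.617 -0.219  0.105] [ 0.675 -0.161  0.113]
top 0.125 403 [ 0.6475 -0.1873  0.1314] [ 0.626 -0.21   0.125] [ 0.672 -0.166  0.136]
plane [ 0.022 -0.003  0.117]
side 0.105 72 [ 0.6367 -0.1756  0.1079] [ 0.613 -0.211  0.105] [ 0.672 -0.159  0.113]
side 0.125 123 [ 0.6457 -0.185   0.1289] [ 0.623 -0.212  0.125] [ 0.667 -0.162  0.134]
plane [0.    0.008 0.131]
```

View pics/sidee.png

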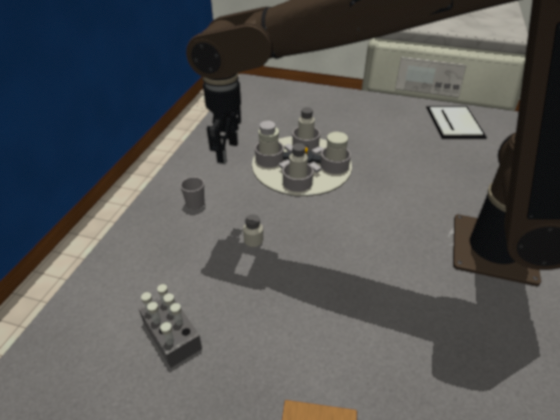

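View pics/tope.png

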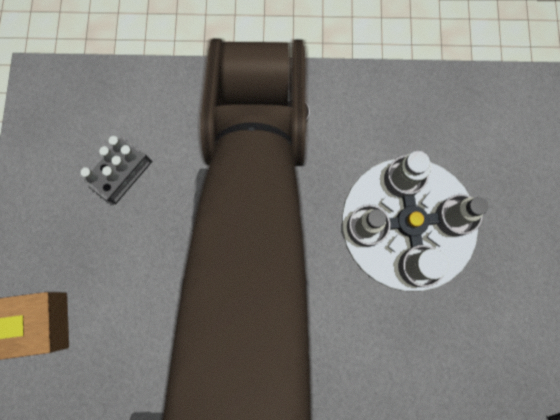

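The views show the disc flat on the spare jar at (268,127) side / (418,163) top, about 3 mm off centre, and the bottles in the two side buckets at (299,160) and (307,120) side. The loaded jar, short bottle and rack are where they started, and the arm is clear. Handing in.

```bash
python3 -c "
from plant import ctrl
print(ctrl.get_state()['dq']);print(ctrl.sign_off())"
```

```text
[-0.06399508  0.00112159  0.00802342 -0.03897655 -0.00610724 -0.02711759]
the job is handed in; nothing more can be done
None
```

The rotor is loaded and the job is handed in at about 30.6 s of the 109 s allowed. The sign-off gives no verdict, so the result rests on my last camera checks. The spare jar went opposite the loaded one, the two tall bottles into the side buckets, and the trim disc on the spare jar's lid last. Each was lowered slowly until the force reading showed contact, then released.

| Check | Measured | Allowed |
|---|---|---|
| Spare jar from its bucket centre | about 2.5 mm | 13 mm |
| Spare jar to loaded jar | about 200 mm | over 172 mm |
| Each tall bottle from its bucket centre | about 2–4 mm | 18 mm |
| Disc from the jar's centre | about 3 mm | 12 mm |

- **Heights and tilt:** the jar lid was at about 109 mm and the disc top at about 131 mm, as expected for both sitting flat. The disc's fitted tilt was 0.02 rad or less.
- **Left alone:** the loaded jar and the short bottle measured within about 2 mm of their starts. The rack looked unmoved in the last pictures, but I did not measure it again.
- **Disagreements:** the two cameras differed by 2–3 mm throughout, in line with the stated calibration. The arm was still settling slightly when I handed in, but well clear of everything.

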